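Fetch the slide box from behind the stain bottles

TASK

Fetch the slide box that lies in the grey stain caddy behind the three stain bottles: first stand all three bottles in the shallow white tray to make room, then lift out the slide box and lay it centred in the small foam-lined tray, lid up and lengthwise along that tray. After that put every bottle back, upright, in the same well of the caddy that it came from; do not knock any bottle over, and leave the flask and the red dropper bottle where they stand.

Things in the scene. Friction and masses are not known exactly. Their poses are not given: they have to be found in the camera images.
- caddy: grey stain caddy, fixed, 96 (x) x 146 (y) x 20 mm; origin: centre of its underside; y along the row of bottles, x from bottles to slide box. Three round wells 41 mm wide, floors 6 mm above the underside, 14 mm deep, at x -22.5, y -46, 0, +46 mm. Behind them a nest for the slide box, 33 x 70 mm, centred at x +19.5, y 0, its floor at 14 mm; rim all round at 20 mm.
- bottle_violet: stain bottle with a violet cap: round amber bottle 33 mm wide, 112 mm tall, 0.12 kg, white label with a violet band; straight body to 70 mm, neck at 82 mm, ribbed cap 27 mm wide from 86 to 112 mm (grip it across the cap). Origin: centre of its underside; z up. It starts in one of the caddy's wells; which one varies.
- bottle_yellow: stain bottle with a yellow cap: round amber bottle 33 mm wide, 112 mm tall, 0.12 kg, white label with a yellow band; straight body to 70 mm, neck at 82 mm, ribbed cap 27 mm wide from 86 to 112 mm (grip it across the cap). Origin: centre of its underside; z up. It starts in one of the caddy's wells; which one varies.
- bottle_red: stain bottle with a red cap: round amber bottle 33 mm wide, 112 mm tall, 0.12 kg, white label with a red band; straight body to 70 mm, neck at 82 mm, ribbed cap 27 mm wide from 86 to 112 mm (grip it across the cap). Origin: centre of its underside; z up. It starts in one of the caddy's wells; which one varies.
- slide_box: small pale lidded box of glass slides, 29 (x) x 67 (y) x 25.5 mm (z), 0.07 kg, lid fixed. Origin: centre of its underside; y along its length. At the start it lies in the nest of the caddy, its top 40 mm above the work surface, only about 11 mm behind the bottles; grip it across its 29 mm width, above the caddy's 20 mm rim.
- side_tray: shallow white plastic tray, fixed, 110 (x) x 150 (y) x 25 mm, walls 3 mm, inner floor 3 mm above its underside: the side area for the bottles. Origin: centre of its underside; y along its length.
- slide_tray: small white foam-lined tray, fixed, 52 (x) x 85 (y) x 23 mm, inside 48 x 80 mm; the pale foam on which the slide box shall lie is 15 mm above its underside, the wall rises to 23 mm. Origin: centre of its underside; y along its length.
- flask: small clear conical flask, 64 mm in diameter, 78 mm tall, behind the caddy; leave it alone. Origin: centre of its underside.
- dropper: small white dropper bottle with a red cap, 25 mm in diameter, 68 mm tall, standing in front of the red analyser (which is 0.2 m tall, between the left tray and the caddy); leave it alone. Origin: centre of its underside.

How it is judged:
On the way, in this order (a step that is already met when the one before it is completed fails the run):
1. all three stain bottles stand upright in the white side tray, the slide box still in its nest (x of bottle_violet in the frame of side_tray between -0.052 and 0.052 m and y of bottle_violet in the frame of side_tray between -0.072 and 0.072 m and z of each of bottle_violet, bottle_yellow, bottle_red in the frame of side_tray below 0.012 m and angle between each of bottle_violet, bottle_yellow, bottle_red's own z axis and vertical below 0.1 rad and linear speed of each of bottle_violet, bottle_yellow, bottle_red below 0.02 m/s and x of bottle_yellow in the frame of side_tray between -0.052 and 0.052 m and y of bottle_yellow in the frame of side_tray between -0.072 and 0.072 m and x of bottle_red in the frame of side_tray between -0.052 and 0.052 m and y of bottle_red in the frame of side_tray between -0.072 and 0.072 m and distance of slide_box from where it was at the start of the episode below 0.01 m), for 0.2 s.
2. the slide box lies in the foam-lined tray, let go, while the three bottles still stand in the white tray (horizontal distance between slide_box and slide_tray below 0.012 m and z of slide_box in the frame of slide_tray between 0.01 and 0.02 m and angle between the y axis of slide_box and the y axis of slide_tray, either way round below 0.2 rad and angle between each of slide_box, bottle_violet, bottle_yellow, bottle_red's own z axis and vertical below 0.1 rad and linear speed of each of slide_box, bottle_violet, bottle_yellow, bottle_red below 0.02 m/s and contact force between slide_box and the fingers below 0.05 N and x of bottle_violet in the frame of side_tray between -0.052 and 0.052 m and y of bottle_violet in the frame of side_tray between -0.072 and 0.072 m and z of each of bottle_violet, bottle_yellow, bottle_red in the frame of side_tray below 0.012 m and x of bottle_yellow in the frame of side_tray between -0.052 and 0.052 m and y of bottle_yellow in the frame of side_tray between -0.072 and 0.072 m and x of bottle_red in the frame of side_tray between -0.052 and 0.052 m and y of bottle_red in the frame of side_tray between -0.072 and 0.072 m), for 0.2 s.
At the end, for the whole second after the job is handed in: Each stain bottle stands upright, at rest, within 10 mm of where it stood at the start (its own well); the slide box rests flat on the foam of the small tray, within 12 mm of its centre and 0.2 rad of its length; fingers off (horizontal distance between slide_box and slide_tray below 0.012 m and z of slide_box in the frame of slide_tray between 0.01 and 0.02 m and angle between the y axis of slide_box and the y axis of slide_tray, either way round below 0.2 rad and angle between each of slide_box, bottle_violet, bottle_yellow, bottle_red's own z axis and vertical below 0.1 rad and linear speed of each of slide_box, bottle_violet, bottle_yellow, bottle_red below 0.02 m/s and contact force between slide_box and the fingers below 0.05 N and distance of each of bottle_violet, bottle_yellow, bottle_red from where it was at the start of the episode below 0.01 m); the robot touches nothing.
It fails at once if a stain bottle is tipped by more than 0.6 rad (angle between any of bottle_violet, bottle_yellow, bottle_red's own z axis and vertical above 0.6 rad).
It fails at once if the slide box is tipped by more than 0.6 rad (angle between slide_box's own z axis and vertical above 0.6 rad).
It fails at once if the flask is displaced by more than 25 mm (distance of flask from where it was at the start of the episode above 0.025 m).
It fails at once if the red dropper bottle is displaced by more than 25 mm (distance of dropper from where it was at the start of the episode above 0.025 m).
It also fails if it takes over 152 s, if anything falls off the work surface, if the arm or the gripper's body presses on something with over 40 N, if the wrist force passes 120 N, or if a joint passes its speed limit or range.

ROBOT

A 6-joint arm with a two-finger parallel gripper is mounted at the origin on a cart in front of the work surface, level with it; the furniture and walls round the work are solid. World frame = base frame: x ahead of the robot, y to its left, z up, the work surface at z = 0. Lengths are in m, angles in rad, forces in N, time in s.
With the tool pointing down it reaches from about 0.35 to 0.975 m from the base axis. Payload 4.9 kg.
Tool frame: the origin (TCP) lies at the very end of the fingers, on their centre line; the grasp point (between the pads) lies 19 mm behind it (ctrl.grasp_offset is the distance from the TCP to the grasp point, in m); z points along the fingers, y is the line along which they close (so a half turn about z gives the same grasp; the last joint's range is limited). The gripper opens to 85 mm and grips with 20 to 120 N. Pads are 22 mm wide; open, the fingers measure 114 mm over their backs; the gripper's body (76 mm by 85 mm) begins 54 mm behind the grasp point. The pads swing forward as they close: fully open they stand 13 mm farther back than shut.
Start: joints at [-1.364, 0.053, 1.613, -0, 1.476, -0.119], TCP at [0.2, -0.592, 0.231] pointing down, gripper open.
Joint ranges: [-3.01, 3.01], [-1.01, 2.22], [0.06, 2.58], [-1.02, 4.17], [0.09, 2.62], [-3.14, 3.14]. Speed limits (rad/s): [2.57, 2.57, 3.14, 3.14, 3.14, 3.14].

INTERFACE

Orientations are given as a rotation vector (axis times angle).
In Python, from station import ctrl, optics gives the robot as it stands.
- The arm moves only by the shell command python3 -m handwheel 'ROWS' [OPENING] [FORCE]. ROWS is JSON, a list of rows, each an object of numbers: "tx", "ty", "tz": the shift along the tool's x, y, z in mm; "roll": the turn about the tool's z in rad. A call has 1 to 12 rows; each row shifts and turns the commanded pose from where the row before left it, along the tool's axes as they then stand; what a row does not reach is not made up. A row lasts 1/12 s, in which the tool goes at most 41.7 mm and 7.16 degrees, less where a joint would pass 70% of its speed; a pose out of reach is approached as far as the arm can. A call with a gripper value outside its range is refused whole. OPENING is the finger opening in mm, from 0 to 85.4, set as the call begins (- or left out, the last holds). The fingers move at their own pace and stop on an object; FORCE is the grip in N (left out, the last holds). Time passes only in rows, so rows that do not move let the fingers close. It gives the time, the measured TCP pose, the force, the opening and the grip force at its end, in the units of the state.
- ctrl.get_obs(): the state, without advancing time (a new reading comes with each control period).
- optics.get_image(name): name is "scene" or "top"; returns (picture, depth): 480x640x3 uint8, red, green, blue; 480x640 float32, m along the optical axis (not along the pixel's ray), 0 where there is no reading.
- optics.camera_params(name): a dict with "mtx" (3x3 intrinsics, pixels), "extrinsics" (4x4, takes a point from camera to world coordinates). Camera axes: x right, y down, z forward; pixel columns grow to the right and rows downward; lengths in m; the calibration is good to about 2 mm. A picture is of the moment at which its call begins. camera_params takes no time and is no camera call.
- ctrl.finish_job(): hands the job in; it is judged then, once.
The state is a dict: "t": time; "q": joint angles; "dq": joint speeds; "effort": joint torques, N m; "tool_pos": TCP position; "tool_rot": TCP orientation; "contact_force": force on the tool from outside, world axes, zero at the start; "wrist_torque": the same for the moment, N m; "opening": finger opening in m; "grip_force": force on a finger pad.
Only numpy, scipy, OpenCV 4.12 (cv2) and the standard library are available. Lean on these libraries where they do the work, as an engineer would, in place of code of your own. Each camera call takes 0.05 s, during which the arm holds its last target. There are 200 camera calls.

## Working session

There is one attempt and no reset: what is moved stays moved. The work goes in short steps, Python scripts to look and compute and a shell command to move; the robot and the scene stay as the last step left them, time stands still between calls to the robot, and variables do not carry over. Pictures are saved under pics/ and viewed, at most 14 in all, crops included, and the job is handed in when it is done.

```bash
ls; mkdir -p pics; python3 - <<'E'
from station import ctrl, optics
import cv2, numpy as np
for n in ("scene","top"):
    p,d=optics.get_image(n); cv2.imwrite(f"pics/{n}0.png",p[:,:,::-1]); np.save(f"pics/{n}0.npy",d)
    c=optics.camera_params(n); print(n,c["mtx"],np.array(c["extrinsics"]).round(4))
print(ctrl.get_obs(), ctrl.grasp_offset)
E
```

```text
pics
scene [[509.15580724   0.         321.38215468]
 [  0.         509.15580724 237.256008  ]
 [  0.           0.           1.        ]] [[-0.7691 -0.4007  0.4979 -0.1769]
 [-0.6391  0.4846 -0.5972  0.8272]
 [-0.002  -0.7775 -0.6289  0.8939]
 [ 0.      0.      0.      1.    ]]
top [[549.05299987   0.         317.20532773]
 [  0.         549.05299987 236.5586303 ]
 [  0.           0.           1.        ]] [[ 0.0215 -0.9917  0.127   0.3684]
 [-0.9998 -0.0219 -0.0022  0.0242]
 [ 0.005  -0.127  -0.9919  1.2538]
 [ 0.      0.      0.      1.    ]]
{'t': 0.1, 'q': array([-1.36402841e+00,  5.32938696e-02,  1.61419607e+00, -3.57488844e-05,
        1.47598008e+00, -1.19006252e-01]), 'dq': array([-0.00202513, -0.00211397, -0.00431796,  0.00151541,  0.00048222,
        0.00044618]), 'effort': array([ 6.28771741e-04, -3.94904137e+01, -3.71362031e+01, -4.18770128e-05,
        3.90852729e-03,  2.51693655e-05]), 'tool_pos': array([ 0.19989456, -0.59156356,  0.23016055]), 'tool_rot': array([-3.09815796e+00, -5.09166391e-01,  1.85094318e-04]), 'contact_force': array([ 0.33869901, -0.20791516, -0.4029711 ]), 'wrist_torque': array([ 0.00788792,  0.02372544, -0.00013704]), 'grip_force': 0.0, 'opening': 0.08532304345565167} 0.0187
```

View pics/scene0.png

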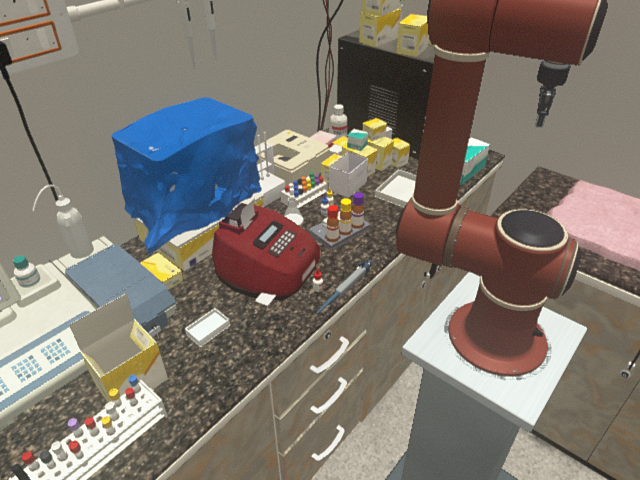

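View pics/top0.png

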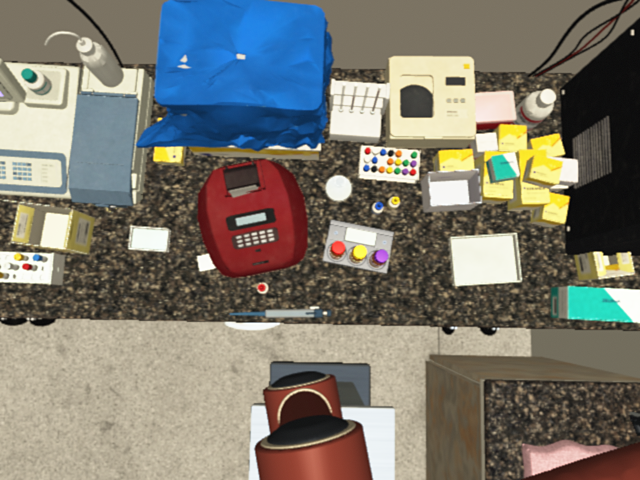

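The top view shows the caddy at about (359,245), with red, yellow and violet caps at (338,248), (359,252) and (381,257). The side tray is at (486,260), the slide tray at (149,238), the flask at (339,188) and the dropper at (262,288). I'll enlarge the three regions next.

```bash
python3 - <<'E'
import cv2,numpy as np
p=cv2.imread("pics/top0.png")
a=cv2.resize(p[210:290,310:410],None,fx=8,fy=7.5*8/7.5,interpolation=cv2.INTER_CUBIC)[:600]
cv2.imwrite("pics/c1.png",cv2.resize(p[212:287,310:410],None,fx=8,fy=8,interpolation=cv2.INTER_CUBIC))
l=cv2.resize(p[215:260,120:180],None,fx=6,fy=6,interpolation=cv2.INTER_CUBIC)
r=cv2.resize(p[225:295,440:530],None,fx=4,fy=4,interpolation=cv2.INTER_CUBIC)
o=np.zeros((285,760,3),np.uint8);o[:270,:360]=l;o[:280,370:730]=r;cv2.imwrite("pics/c2.png",o)
E
```

```text
(no output)
```

View pics/c1.png

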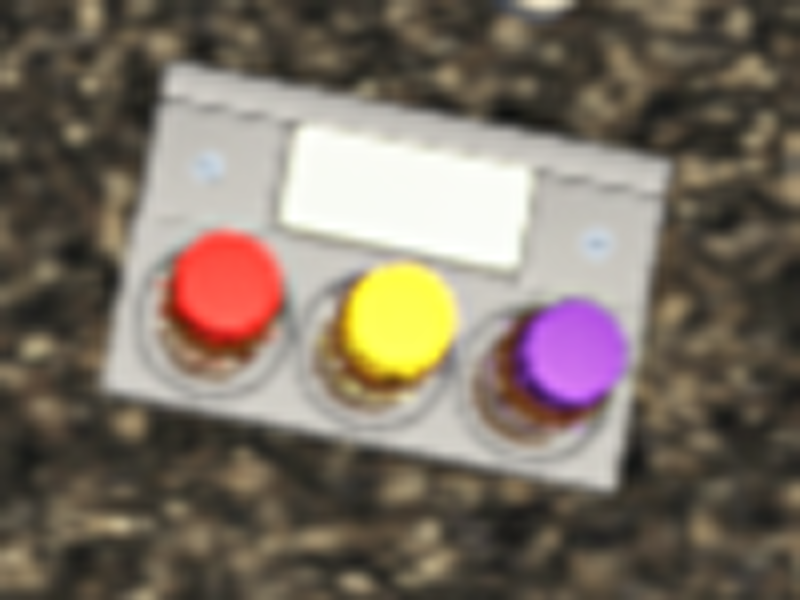

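View pics/c2.png

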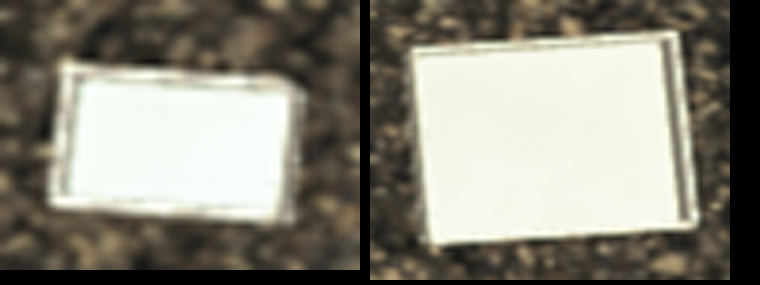

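Crop corners read off: the caps, box top and tray rims are all clear. Next I turn them into world positions and check them against the known sizes.

```bash
cat > h.py <<'E'
from station import ctrl, optics
import cv2, numpy as np
from scipy.spatial.transform import Rotation as R
def p2w(uv,z,cam="top"):
    c=optics.camera_params(cam);T=np.array(c["extrinsics"]);uv=np.atleast_2d(uv).astype(float)
    r=np.c_[uv,np.ones(len(uv))]@np.linalg.inv(c["mtx"]).T@T[:3,:3].T
    return T[:3,3]+r*((z-T[2,3])/r[:,2])[:,None]
def w2p(P,cam="top"):
    c=optics.camera_params(cam);T=np.array(c["extrinsics"]);P=np.atleast_2d(P)
    q=(P-T[:3,3])@T[:3,:3]@np.array(c["mtx"]).T
    return q[:,:2]/q[:,2:]
def go(x,y,z,psi=None,o=None):
    "tool-frame shift in mm to world point TCP; psi = world yaw of tool y axis (mod pi)"
    o=o or ctrl.get_obs();A=R.from_rotvec(o["tool_rot"]).as_matrix()
    d=A.T@(np.array([x,y,z])-o["tool_pos"])*1000
    yaw=np.arctan2(A[1,1],A[0,1])
    s="" if psi is None else " roll %.3f"%(-((psi-yaw+np.pi/2)%np.pi-np.pi/2))
    print("t %.1f tool xyz mm"%o["t"],d.round(1),s,"tilt",np.degrees(np.arccos(-A[2,2])).round(2),"yaw %.3f"%yaw,"q6 %.2f"%o["q"][5])
E
python3 - <<'E'
from h import *
def quad(n,uv,z):
    w=p2w(uv,z)[:,:2];e=np.roll(w,-1,0)-w
    print(n,"centre",w.mean(0).round(4),"edges",np.linalg.norm(e,axis=1).round(4),"dir",np.degrees(np.arctan2(e[:,1],e[:,0])).round(1))
c1=lambda a:np.array(a)/8+[310,212]
caps=p2w(c1([(228,285),(402,322),(573,352)]),.118);print(caps.round(4),np.linalg.norm(np.diff(caps,axis=0),axis=1))
quad("box",c1([(303,122),(533,170),(516,270),(280,224)]),.0395)
quad("caddy",c1([(172,65),(672,160),(615,490),(103,390)]),.02)
quad("side",(np.array([(413,48),(678,32),(697,225),(430,243)])-[370,0])/4+[440,225],.025)
quad("slide",np.array([(65,65),(303,82),(292,220),(50,205)])/6+[120,215],.023)
print("flask",p2w((339,188),.078).round(3),"dropper",p2w((262,288),.068).round(3))
d=np.load("pics/top0.npy")
c=optics.camera_params("top");T=np.array(c["extrinsics"]);K=c["mtx"]
def h(u,v):
    D=d[v,u];return (T@np.r_[D*(np.linalg.inv(K)@[u,v,1]),1])[:3].round(3)
for q in [(338,248),(359,252),(381,257),(360,236),(486,260),(149,238),(330,223),(391,234),(339,188),(396,201),(379,207),(255,240),(245,175)]:print(q,h(*q))
E
```

```text
[[ 0.4917 -0.0231  0.118 ]
 [ 0.483  -0.0685  0.118 ]
 [ 0.4762 -0.113   0.118 ]] [0.04619412 0.04502621]
box centre [ 0.5261 -0.0762] edges [0.0655 0.0285 0.0669 0.0295] dir [-100.7  170.9   80.1  -11.7]
caddy centre [ 0.506  -0.0731] edges [0.1444 0.0952 0.1465 0.0947] dir [-99.6 170.5  80.2 -10.8]
side centre [ 0.4831 -0.3593] edges [0.1506 0.1091 0.1502 0.1099] dir [ -85.3 -175.8   95.1    4.4]
slide centre [0.5126 0.3993] edges [0.0901 0.0523 0.091  0.0532] dir [-92.9 178.7  87.7  -2.4]
flask [[ 0.627 -0.024  0.078]] dropper [[0.406 0.138 0.068]]
(338, 248) [ 0.491 -0.022  0.119]
(359, 252) [ 0.483 -0.066  0.118]
(381, 257) [ 0.474 -0.111  0.122]
(360, 236) [ 0.527 -0.074  0.039]
(486, 260) [ 0.483 -0.366  0.002]
(149, 238) [0.515 0.402 0.018]
(330, 223) [ 0.558 -0.007  0.019]
(391, 234) [ 0.536 -0.146  0.021]
(339, 188) [ 0.632 -0.025  0.053]
(396, 201) [ 0.605 -0.152  0.055]
(379, 207) [ 0.592 -0.115  0.05 ]
(255, 240) [0.506 0.153 0.102]
(245, 175) [0.631 0.171 0.163]
```

Everything fits the model: well spacing is 46 mm, the caddy measures 145 x 95 mm at yaw about -0.17, and the box is 66 x 29 mm. The slide tray reads 5 mm long because its near outer wall is visible, so its centre is about (0.512, 0.402). Next I plan the approach to the violet bottle.

```bash
python3 - <<'E'
from h import *
go(.476,-.1135,.231,-.174)
E
```

```text
t 0.1 tool xyz mm [ 4.146e+02 -3.646e+02 -1.000e-01]  roll -1.071 tilt 0.11 yaw -1.245 q6 -0.12
```

```bash
python3 -m handwheel '[{"tx":15,"ty":-13},{"tx":29,"ty":-26},{"tx":35,"ty":-31},{"tx":35,"ty":-31},{"tx":35,"ty":-31},{"tx":35,"ty":-31},{"tx":35,"ty":-31},{"tx":35,"ty":-31},{"tx":35,"ty":-31},{"tx":35,"ty":-31},{"tx":35,"ty":-31},{"tx":30,"ty":-26}]' 50 40
python3 -m handwheel '[{"tx":20,"ty":-17},{"tx":6,"ty":-5,"roll":-0.071},{"roll":-0.12},{"roll":-0.12},{"roll":-0.12},{"roll":-0.12},{"roll":-0.12},{"roll":-0.12},{"roll":-0.12},{"roll":-0.10},{"roll":-0.06},{}]'
python3 -c "
from h import *
go(.476,-.1135,.090,-.174)"
```

```text
t 0.1 tool xyz mm [ 414.6 -364.3  140.9]  roll -1.071 tilt 0.11 yaw -1.245 q6 -0.12$[0]: bad value
$[0]: bad value
```

```bash
python3 -m handwheel '[{"tx":15.0,"ty":-13.0,"tz":0.0,"roll":0.0}]' 50 40;  python3 -m handwheel --help
```

```text
t: 0.18
tool_pos: [0.2087, -0.5761, 0.2303]
tool_rot: [-3.1, -0.506, 0.002]
contact_force: [-0.3, -0.2, 0.5]
opening: 0.0753
grip_force: 0.0invalid input: not JSON, or not a number
```

```bash
python3 -m handwheel '[{"tx":26,"ty":-23,"tz":0,"roll":0},{"tx":31,"ty":-27,"tz":0,"roll":0},{"tx":31,"ty":-27,"tz":0,"roll":0},{"tx":31,"ty":-27,"tz":0,"roll":0},{"tx":31,"ty":-27,"tz":0,"roll":0},{"tx":31,"ty":-27,"tz":0,"roll":0},{"tx":31,"ty":-27,"tz":0,"roll":0},{"tx":31,"ty":-27,"tz":0,"roll":0},{"tx":31,"ty":-27,"tz":0,"roll":0},{"tx":31,"ty":-27,"tz":0,"roll":0},{"tx":31,"ty":-27,"tz":0,"roll":0},{"tx":31,"ty":-27,"tz":0,"roll":0}]' 50 40
python3 -m handwheel '[{"tx":20,"ty":-20,"tz":0,"roll":0},{"tx":10,"ty":-10,"tz":0,"roll":-0.071},{"tx":0,"ty":0,"tz":0,"roll":-0.12},{"tx":0,"ty":0,"tz":0,"roll":-0.12},{"tx":0,"ty":0,"tz":0,"roll":-0.12},{"tx":0,"ty":0,"tz":0,"roll":-0.12},{"tx":0,"ty":0,"tz":0,"roll":-0.12},{"tx":0,"ty":0,"tz":0,"roll":-0.12},{"tx":0,"ty":0,"tz":0,"roll":-0.12},{"tx":0,"ty":0,"tz":0,"roll":-0.10},{"tx":0,"ty":0,"tz":0,"roll":-0.06},{"tx":0,"ty":0,"tz":0,"roll":0}]'
python3 -c "
from h import *
go(.476,-.1135,.090,-.174)"
```

```text
t: 1.18
tool_pos: [0.4557, -0.1523, 0.231]
tool_rot: [-3.1, -0.509, 0.0]
contact_force: [0.6, -1.3, -0.7]
opening: 0.0499
grip_force: 0.0
t: 2.18
tool_pos: [0.4739, -0.1162, 0.2307]
tool_rot: [-2.405, -2.021, 0.001]
contact_force: [0.1, -0.4, 0.4]
opening: 0.0501
grip_force: 0.0
t 2.2 tool xyz mm [  3.    1.8 140.7]  roll 0.001 tilt 0.06 yaw -0.173 q6 -0.22
```

```bash
python3 -m handwheel '[{"tx":3,"ty":2,"tz":10,"roll":0},{"tx":0,"ty":0,"tz":15,"roll":0},{"tx":0,"ty":0,"tz":15,"roll":0},{"tx":0,"ty":0,"tz":15,"roll":0},{"tx":0,"ty":0,"tz":15,"roll":0},{"tx":0,"ty":0,"tz":15,"roll":0},{"tx":0,"ty":0,"tz":15,"roll":0},{"tx":0,"ty":0,"tz":13,"roll":0},{"tx":0,"ty":0,"tz":12,"roll":0},{"tx":0,"ty":0,"tz":10,"roll":0},{"tx":0,"ty":0,"tz":6,"roll":0},{"tx":0,"ty":0,"tz":0,"roll":0}]' 50 40
python3 -c "
from h import *
go(.476,-.1135,.090,-.174)
p,d=optics.get_image('top');cv2.imwrite('pics/v1.png',cv2.resize(p[200:300,290:420,::-1],None,fx=6,fy=6,interpolation=cv2.INTER_CUBIC))"
```

```text
t: 3.18
tool_pos: [0.4756, -0.1132, 0.0884]
tool_rot: [-2.404, -2.018, 0.002]
contact_force: [0.3, 0.2, 0.3]
opening: 0.0498
grip_force: 0.0
t 3.2 tool xyz mm [-0.2  0.4 -1.6]  roll -0.000 tilt 0.18 yaw -0.174 q6 -0.21
```

View pics/v1.png

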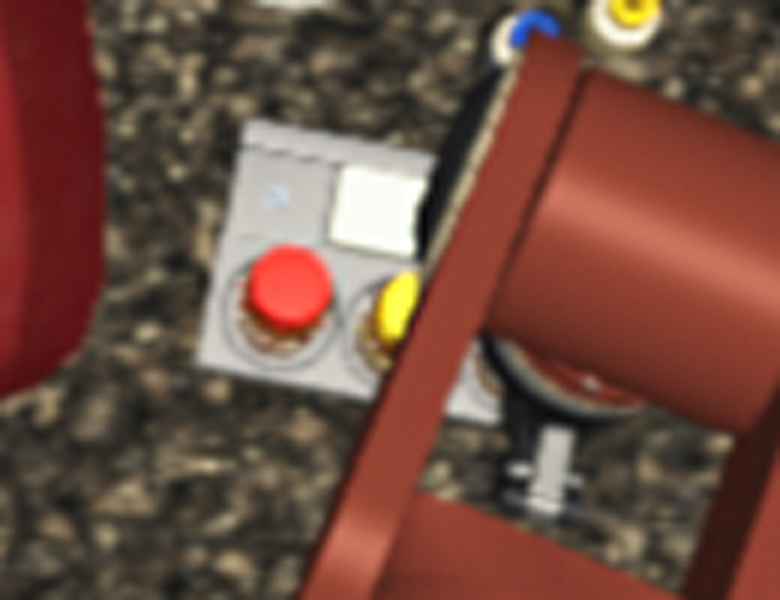

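The picture shows the gripper over the violet well at about (550,420), and the red and yellow bottles standing undisturbed. I'll close the fingers.

```bash
python3 -m handwheel '[{"tx":0,"ty":0,"tz":0,"roll":0},{"tx":0,"ty":0,"tz":0,"roll":0},{"tx":0,"ty":0,"tz":0,"roll":0},{"tx":0,"ty":0,"tz":0,"roll":0},{"tx":0,"ty":0,"tz":0,"roll":0},{"tx":0,"ty":0,"tz":0,"roll":0}]' 0 40
python3 -m handwheel '[{"tx":0,"ty":0,"tz":-2,"roll":0},{"tx":0,"ty":0,"tz":-5,"roll":0},{"tx":0,"ty":0,"tz":-8,"roll":0},{"tx":0,"ty":0,"tz":-10,"roll":0},{"tx":0,"ty":0,"tz":-10,"roll":0},{"tx":0,"ty":0,"tz":-10,"roll":0},{"tx":0,"ty":0,"tz":-8,"roll":0},{"tx":0,"ty":0,"tz":-5,"roll":0},{"tx":0,"ty":0,"tz":-2,"roll":0},{"tx":0,"ty":0,"tz":0,"roll":0}]'
python3 -c "
from h import *
go(.4869,-.4041,.0865)"
```

```text
t: 3.73
tool_pos: [0.4775, -0.114, 0.0914]
tool_rot: [2.405, 2.019, 0.002]
contact_force: [0.8, 0.3, 4.8]
opening: 0.0258
grip_force: 39.6
t: 4.57
tool_pos: [0.477, -0.1139, 0.1511]
tool_rot: [2.405, 2.019, 0.001]
contact_force: [0.8, -0.1, -1.0]
opening: 0.0257
grip_force: 39.4
t 4.6 tool xyz mm [-284.1   59.9   64.7]  tilt 0.07 yaw -0.174 q6 -0.21
```

```bash
python3 -m handwheel '[{"tx":-8,"ty":2,"tz":0,"roll":0},{"tx":-18,"ty":4,"tz":0,"roll":0},{"tx":-28,"ty":6,"tz":0,"roll":0},{"tx":-30,"ty":6,"tz":0,"roll":0},{"tx":-30,"ty":6,"tz":0,"roll":0},{"tx":-30,"ty":6,"tz":0,"roll":0},{"tx":-30,"ty":6,"tz":0,"roll":0},{"tx":-30,"ty":6,"tz":0,"roll":0},{"tx":-28,"ty":6,"tz":0,"roll":0},{"tx":-24,"ty":6,"tz":0,"roll":0},{"tx":-18,"ty":4,"tz":0,"roll":0},{"tx":-10,"ty":2,"tz":0,"roll":0}]' 
python3 -m handwheel '[{"tx":0,"ty":0,"tz":2,"roll":0},{"tx":0,"ty":0,"tz":6,"roll":0},{"tx":0,"ty":0,"tz":8,"roll":0},{"tx":0,"ty":0,"tz":8,"roll":0},{"tx":0,"ty":0,"tz":8,"roll":0},{"tx":0,"ty":0,"tz":6,"roll":0},{"tx":0,"ty":0,"tz":6,"roll":0},{"tx":0,"ty":0,"tz":4,"roll":0},{"tx":0,"ty":0,"tz":4,"roll":0},{"tx":0,"ty":0,"tz":3,"roll":0},{"tx":0,"ty":0,"tz":3,"roll":0},{"tx":0,"ty":0,"tz":0,"roll":0}]'
python3 -c "
from h import *
go(.4869,-.4041,.0884)"
```

```text
t: 5.57
tool_pos: [0.4857, -0.4063, 0.1491]
tool_rot: [-2.407, -2.017, 0.001]
contact_force: [-0.2, -1.2, -0.9]
opening: 0.0259
grip_force: 39.4
t: 6.57
tool_pos: [0.4864, -0.4037, 0.0917]
tool_rot: [-2.406, -2.019, 0.0]
contact_force: [0.6, -0.1, -1.0]
opening: 0.0258
grip_force: 39.4
t 6.6 tool xyz mm [-0.3  0.6  3.3]  tilt 0.04 yaw -0.174 q6 -0.64
```

```bash
python3 -m handwheel '[{"tx":0,"ty":0,"tz":1,"roll":0},{"tx":0,"ty":0,"tz":1,"roll":0},{"tx":0,"ty":0,"tz":1,"roll":0},{"tx":0,"ty":0,"tz":0,"roll":0}]' 
python3 -m handwheel '[{"tx":0,"ty":0,"tz":0.7,"roll":0},{"tx":0,"ty":0,"tz":0,"roll":0}]'
python3 -m handwheel '[{"tx":0,"ty":0,"tz":0.7,"roll":0},{"tx":0,"ty":0,"tz":0,"roll":0}]'
```

```text
t: 6.9
tool_pos: [0.4866, -0.4038, 0.0893]
tool_rot: [2.406, 2.02, 0.0]
contact_force: [-0.9, -0.0, -1.1]
opening: 0.0256
grip_force: 39.4
t: 7.07
tool_pos: [0.4866, -0.4038, 0.0886]
tool_rot: [-2.406, -2.02, 0.0]
contact_force: [0.1, -1.3, -1.6]
opening: 0.0261
grip_force: 39.4
t: 7.23
tool_pos: [0.4867, -0.404, 0.0885]
tool_rot: [2.406, 2.02, -0.0]
contact_force: [-1.1, 0.6, 2.0]
opening: 0.026
grip_force: 39.6
```

```bash
python3 -m handwheel '[{"tx":0,"ty":0,"tz":0,"roll":0},{"tx":0,"ty":0,"tz":0,"roll":0},{"tx":0,"ty":0,"tz":0,"roll":0},{"tx":0,"ty":0,"tz":-5,"roll":0},{"tx":0,"ty":0,"tz":-10,"roll":0},{"tx":0,"ty":0,"tz":-15,"roll":0},{"tx":0,"ty":0,"tz":-15,"roll":0},{"tx":0,"ty":0,"tz":-15,"roll":0},{"tx":0,"ty":0,"tz":-8,"roll":0},{"tx":0,"ty":0,"tz":0,"roll":0}]' 50
python3 -c "
from h import *
go(.4835,-.0688,.0915,-.174)
p,d=optics.get_image('top');cv2.imwrite('pics/v2.png',p[150:330,300:560,::-1].repeat(3,0).repeat(3,1))
p,d=optics.get_image('scene');cv2.imwrite('pics/v2s.png',cv2.resize(p[140:300,230:450,::-1],None,fx=3.5,fy=3.5,interpolation=cv2.INTER_CUBIC))"
```

```text
t: 8.07
tool_pos: [0.4881, -0.4054, 0.1604]
tool_rot: [2.401, 2.016, 0.001]
contact_force: [-0.0, -0.1, 1.2]
opening: 0.05
grip_force: 0.0
t 8.1 tool xyz mm [331.  -63.1  67.3]  roll 0.000 tilt 0.39 yaw -0.174 q6 -0.64
```

View pics/v2s.png

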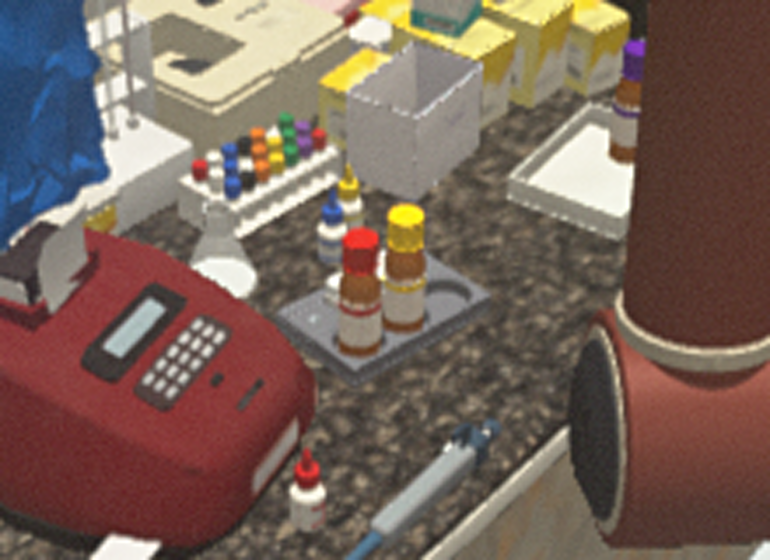

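The violet bottle stands upright in the side tray at (627,110) in the crop, and its well is empty. Yellow is next.

```bash
python3 -m handwheel '[{"tx":15,"ty":-3,"tz":0,"roll":0},{"tx":29,"ty":-6,"tz":0,"roll":0},{"tx":32,"ty":-6,"tz":0,"roll":0},{"tx":32,"ty":-6,"tz":0,"roll":0},{"tx":32,"ty":-6,"tz":0,"roll":0},{"tx":32,"ty":-6,"tz":0,"roll":0},{"tx":32,"ty":-6,"tz":0,"roll":0},{"tx":32,"ty":-6,"tz":0,"roll":0},{"tx":32,"ty":-6,"tz":0,"roll":0},{"tx":28,"ty":-6,"tz":0,"roll":0},{"tx":22,"ty":-4,"tz":0,"roll":0},{"tx":13,"ty":-2,"tz":0,"roll":0}]' 
python3 -m handwheel '[{"tx":0,"ty":0,"tz":5,"roll":0},{"tx":0,"ty":0,"tz":5,"roll":0},{"tx":0,"ty":0,"tz":0,"roll":0},{"tx":0,"ty":0,"tz":0,"roll":0}]'
python3 -c "
from h import *
go(.4835,-.0688,.0915,-.174)"
```

```text
t: 9.17
tool_pos: [0.4802, -0.0636, 0.1543]
tool_rot: [-2.401, -2.021, 0.001]
contact_force: [0.4, 0.3, -0.4]
opening: 0.05
grip_force: 0.0
t: 9.5
tool_pos: [0.4811, -0.0674, 0.1447]
tool_rot: [-2.406, -2.018, 0.002]
contact_force: [-0.9, -0.5, 0.1]
opening: 0.0502
grip_force: 0.0
t 9.5 tool xyz mm [-1.   2.8 53.2]  roll -0.001 tilt 0.13 yaw -0.175 q6 -0.12
```

```bash
python3 -m handwheel '[{"tx":-1,"ty":2.5,"tz":4,"roll":0},{"tx":0,"ty":0,"tz":9,"roll":0},{"tx":0,"ty":0,"tz":12,"roll":0},{"tx":0,"ty":0,"tz":12,"roll":0},{"tx":0,"ty":0,"tz":10,"roll":0},{"tx":0,"ty":0,"tz":6,"roll":0},{"tx":0,"ty":0,"tz":0,"roll":0},{"tx":0,"ty":0,"tz":0,"roll":0}]'
python3 -m handwheel '[{"tx":0,"ty":0,"tz":0,"roll":0},{"tx":0,"ty":0,"tz":0,"roll":0},{"tx":0,"ty":0,"tz":0,"roll":0},{"tx":0,"ty":0,"tz":0,"roll":0},{"tx":0,"ty":0,"tz":0,"roll":0},{"tx":0,"ty":0,"tz":0,"roll":0}]' 0 40
python3 -m handwheel '[{"tx":0,"ty":0,"tz":-2,"roll":0},{"tx":0,"ty":0,"tz":-5,"roll":0},{"tx":0,"ty":0,"tz":-8,"roll":0},{"tx":0,"ty":0,"tz":-10,"roll":0},{"tx":0,"ty":0,"tz":-10,"roll":0},{"tx":0,"ty":0,"tz":-10,"roll":0},{"tx":0,"ty":0,"tz":-8,"roll":0},{"tx":0,"ty":0,"tz":-5,"roll":0},{"tx":0,"ty":0,"tz":-2,"roll":0},{"tx":0,"ty":0,"tz":0,"roll":0},{"tx":0,"ty":0,"tz":0,"roll":0}]'
python3 -c "
from h import *
go(.4831,-.3593,.0885)"
```

```text
t: 10.17
tool_pos: [0.4838, -0.0682, 0.0922]
tool_rot: [-2.405, -2.019, 0.001]
contact_force: [0.0, -0.2, 0.9]
opening: 0.0498
grip_force: 0.0
t: 10.67
tool_pos: [0.4849, -0.0685, 0.0939]
tool_rot: [2.405, 2.019, 0.002]
contact_force: [0.4, 0.2, 3.8]
opening: 0.0254
grip_force: 39.6
t: 11.58
tool_pos: [0.4839, -0.0683, 0.1526]
tool_rot: [-2.406, -2.02, 0.0]
contact_force: [0.2, -0.2, -1.1]
opening: 0.0255
grip_force: 39.4
t 11.6 tool xyz mm [-286.8   49.6   64. ]  tilt 0.03 yaw -0.174 q6 -0.12
```

```bash
python3 -m handwheel '[{"tx":-8,"ty":1,"tz":0,"roll":0},{"tx":-18,"ty":3,"tz":0,"roll":0},{"tx":-28,"ty":5,"tz":0,"roll":0},{"tx":-30,"ty":5,"tz":0,"roll":0},{"tx":-30,"ty":5,"tz":0,"roll":0},{"tx":-31,"ty":5,"tz":0,"roll":0},{"tx":-31,"ty":5,"tz":0,"roll":0},{"tx":-31,"ty":5,"tz":0,"roll":0},{"tx":-28,"ty":5,"tz":0,"roll":0},{"tx":-24,"ty":5,"tz":0,"roll":0},{"tx":-18,"ty":4,"tz":0,"roll":0},{"tx":-10,"ty":2,"tz":0,"roll":0}]' 
python3 -m handwheel '[{"tx":0,"ty":0,"tz":2,"roll":0},{"tx":0,"ty":0,"tz":6,"roll":0},{"tx":0,"ty":0,"tz":8,"roll":0},{"tx":0,"ty":0,"tz":8,"roll":0},{"tx":0,"ty":0,"tz":8,"roll":0},{"tx":0,"ty":0,"tz":7,"roll":0},{"tx":0,"ty":0,"tz":7,"roll":0},{"tx":0,"ty":0,"tz":6,"roll":0},{"tx":0,"ty":0,"tz":5,"roll":0},{"tx":0,"ty":0,"tz":3,"roll":0},{"tx":0,"ty":0,"tz":1,"roll":0},{"tx":0,"ty":0,"tz":0,"roll":0}]'
python3 -m handwheel '[{"tx":0,"ty":0,"tz":0.8,"roll":0},{"tx":0,"ty":0,"tz":0,"roll":0},{"tx":0,"ty":0,"tz":0,"roll":0}]'
```

```text
t: 12.58
tool_pos: [0.4828, -0.3621, 0.152]
tool_rot: [-2.407, -2.017, 0.001]
contact_force: [-0.2, 0.5, -1.0]
opening: 0.0257
grip_force: 39.4
t: 13.58
tool_pos: [0.4837, -0.3596, 0.0917]
tool_rot: [-2.406, -2.02, 0.0]
contact_force: [0.4, -0.4, -0.2]
opening: 0.0257
grip_force: 39.4
t: 13.83
tool_pos: [0.4839, -0.3599, 0.0915]
tool_rot: [2.406, 2.019, 0.0]
contact_force: [-0.0, -0.5, -1.1]
opening: 0.0256
grip_force: 39.4
```

```bash
python3 -m handwheel '[{"tx":0,"ty":0,"tz":0.8,"roll":0},{"tx":0,"ty":0,"tz":0,"roll":0},{"tx":0,"ty":0,"tz":0,"roll":0}]'
python3 -m handwheel '[{"tx":0,"ty":0,"tz":0.7,"roll":0},{"tx":0,"ty":0,"tz":0,"roll":0},{"tx":0,"ty":0,"tz":0,"roll":0}]'
```

```text
t: 14.08
tool_pos: [0.484, -0.3599, 0.0909]
tool_rot: [2.405, 2.019, 0.0]
contact_force: [-0.4, 0.4, 0.5]
opening: 0.0255
grip_force: 39.6
t: 14.33
tool_pos: [0.4841, -0.3601, 0.0909]
tool_rot: [2.405, 2.019, -0.0]
contact_force: [-1.0, 1.0, 5.7]
opening: 0.0257
grip_force: 40.1
```

Contact at TCP z 0.0909. I'll release, rise and go to red.

```bash
python3 -m handwheel '[{"tx":0,"ty":0,"tz":-0.5,"roll":0},{"tx":0,"ty":0,"tz":0,"roll":0},{"tx":0,"ty":0,"tz":0,"roll":0},{"tx":0,"ty":0,"tz":-5,"roll":0},{"tx":0,"ty":0,"tz":-10,"roll":0},{"tx":0,"ty":0,"tz":-14,"roll":0},{"tx":0,"ty":0,"tz":-14,"roll":0},{"tx":0,"ty":0,"tz":-14,"roll":0},{"tx":0,"ty":0,"tz":-5,"roll":0},{"tx":0,"ty":0,"tz":0,"roll":0}]' 50
python3 -m handwheel '[{"tx":16,"ty":-3,"tz":0,"roll":0},{"tx":31,"ty":-6,"tz":0,"roll":0},{"tx":33,"ty":-6,"tz":0,"roll":0},{"tx":33,"ty":-6,"tz":0,"roll":0},{"tx":33,"ty":-6,"tz":0,"roll":0},{"tx":33,"ty":-6,"tz":0,"roll":0},{"tx":32,"ty":-5,"tz":0,"roll":0},{"tx":32,"ty":-5,"tz":0,"roll":0},{"tx":30,"ty":-5,"tz":0,"roll":0},{"tx":28,"ty":-5,"tz":0,"roll":0},{"tx":22,"ty":-4,"tz":0,"roll":0},{"tx":10,"ty":-2,"tz":0,"roll":0}]' 
python3 -m handwheel '[{"tx":0,"ty":0,"tz":0,"roll":0},{"tx":0,"ty":0,"tz":0,"roll":0},{"tx":0,"ty":0,"tz":0,"roll":0}]'
python3 -c "
from h import *
go(.4918,-.0236,.092,-.174)"
```

```text
t: 15.17
tool_pos: [0.485, -0.3608, 0.1556]
tool_rot: [2.402, 2.016, 0.001]
contact_force: [-0.2, 0.1, 0.3]
opening: 0.05
grip_force: 0.0
t: 16.17
tool_pos: [0.4818, -0.0184, 0.1509]
tool_rot: [-2.401, -2.022, 0.001]
contact_force: [-0.1, -0.2, 0.1]
opening: 0.0499
grip_force: 0.0
t: 16.42
tool_pos: [0.4831, -0.0222, 0.1518]
tool_rot: [2.407, 2.019, -0.001]
contact_force: [0.3, -0.1, 0.5]
opening: 0.0499
grip_force: 0.0
t 16.4 tool xyz mm [ 0.2  8.8 59.8]  roll -0.001 tilt 0.04 yaw -0.175 q6 -0.02
```

```bash
python3 -m handwheel '[{"tx":0,"ty":5,"tz":0,"roll":0},{"tx":0,"ty":4,"tz":5,"roll":0},{"tx":0,"ty":0,"tz":10,"roll":0},{"tx":0,"ty":0,"tz":13,"roll":0},{"tx":0,"ty":0,"tz":13,"roll":0},{"tx":0,"ty":0,"tz":11,"roll":0},{"tx":0,"ty":0,"tz":7,"roll":0},{"tx":0,"ty":0,"tz":1,"roll":0},{"tx":0,"ty":0,"tz":0,"roll":0},{"tx":0,"ty":0,"tz":0,"roll":0}]'
python3 -m handwheel '[{"tx":0,"ty":0,"tz":0,"roll":0},{"tx":0,"ty":0,"tz":0,"roll":0},{"tx":0,"ty":0,"tz":0,"roll":0},{"tx":0,"ty":0,"tz":0,"roll":0},{"tx":0,"ty":0,"tz":0,"roll":0},{"tx":0,"ty":0,"tz":0,"roll":0}]' 0 40
python3 -m handwheel '[{"tx":0,"ty":0,"tz":-2,"roll":0},{"tx":0,"ty":0,"tz":-5,"roll":0},{"tx":0,"ty":0,"tz":-8,"roll":0},{"tx":0,"ty":0,"tz":-10,"roll":0},{"tx":0,"ty":0,"tz":-10,"roll":0},{"tx":0,"ty":0,"tz":-10,"roll":0},{"tx":0,"ty":0,"tz":-8,"roll":0},{"tx":0,"ty":0,"tz":-5,"roll":0},{"tx":0,"ty":0,"tz":-2,"roll":0},{"tx":0,"ty":0,"tz":0,"roll":0},{"tx":0,"ty":0,"tz":0,"roll":0}]'
python3 -c "
from h import *
go(.4793,-.3145,.0905)"
```

```text
t: 17.25
tool_pos: [0.4925, -0.0232, 0.0926]
tool_rot: [2.406, 2.02, 0.001]
contact_force: [-0.3, -0.6, 0.4]
opening: 0.05
grip_force: 0.0
t: 17.75
tool_pos: [0.4929, -0.0232, 0.0932]
tool_rot: [2.405, 2.019, 0.002]
contact_force: [0.1, -0.6, 5.9]
opening: 0.0256
grip_force: 39.7
t: 18.67
tool_pos: [0.4919, -0.023, 0.1518]
tool_rot: [-2.406, -2.02, 0.001]
contact_force: [-1.3, 0.2, -2.0]
opening: 0.0256
grip_force: 39.4
t 18.7 tool xyz mm [-289.3   38.1   61.3]  tilt 0.03 yaw -0.174 q6 -0.02
```

```bash
python3 -m handwheel '[{"tx":-8,"ty":1,"tz":0,"roll":0},{"tx":-18,"ty":2,"tz":0,"roll":0},{"tx":-28,"ty":4,"tz":0,"roll":0},{"tx":-31,"ty":4,"tz":0,"roll":0},{"tx":-31,"ty":4,"tz":0,"roll":0},{"tx":-31,"ty":4,"tz":0,"roll":0},{"tx":-31,"ty":4,"tz":0,"roll":0},{"tx":-31,"ty":4,"tz":0,"roll":0},{"tx":-28,"ty":4,"tz":0,"roll":0},{"tx":-24,"ty":3,"tz":0,"roll":0},{"tx":-18,"ty":2,"tz":0,"roll":0},{"tx":-10,"ty":2,"tz":0,"roll":0}]' 
python3 -m handwheel '[{"tx":0,"ty":0,"tz":2,"roll":0},{"tx":0,"ty":0,"tz":6,"roll":0},{"tx":0,"ty":0,"tz":8,"roll":0},{"tx":0,"ty":0,"tz":8,"roll":0},{"tx":0,"ty":0,"tz":8,"roll":0},{"tx":0,"ty":0,"tz":7,"roll":0},{"tx":0,"ty":0,"tz":7,"roll":0},{"tx":0,"ty":0,"tz":6,"roll":0},{"tx":0,"ty":0,"tz":5,"roll":0},{"tx":0,"ty":0,"tz":3,"roll":0},{"tx":0,"ty":0,"tz":0.5,"roll":0},{"tx":0,"ty":0,"tz":0,"roll":0}]'
python3 -m handwheel '[{"tx":0,"ty":0,"tz":0.8,"roll":0},{"tx":0,"ty":0,"tz":0,"roll":0},{"tx":0,"ty":0,"tz":0,"roll":0}]'
```

```text
t: 19.67
tool_pos: [0.4784, -0.3166, 0.1513]
tool_rot: [-2.408, -2.017, 0.001]
contact_force: [0.0, 0.5, -2.0]
opening: 0.0256
grip_force: 39.4
t: 20.67
tool_pos: [0.4795, -0.3143, 0.0915]
tool_rot: [-2.406, -2.02, -0.0]
contact_force: [-0.3, 0.1, -1.3]
opening: 0.0258
grip_force: 39.4
t: 20.92
tool_pos: [0.4797, -0.3145, 0.0912]
tool_rot: [2.406, 2.019, 0.0]
contact_force: [0.5, -0.3, -2.0]
opening: 0.026
grip_force: 39.4
```

```bash
python3 -m handwheel '[{"tx":0,"ty":0,"tz":0.8,"roll":0},{"tx":0,"ty":0,"tz":0,"roll":0},{"tx":0,"ty":0,"tz":0,"roll":0}]'
python3 -m handwheel '[{"tx":0,"ty":0,"tz":0.6,"roll":0},{"tx":0,"ty":0,"tz":0,"roll":0},{"tx":0,"ty":0,"tz":0,"roll":0}]'
```

```text
t: 21.17
tool_pos: [0.4796, -0.3144, 0.0902]
tool_rot: [2.406, 2.02, 0.0]
contact_force: [-0.3, -0.8, -1.6]
opening: 0.0257
grip_force: 39.6
t: 21.42
tool_pos: [0.4798, -0.3145, 0.0902]
tool_rot: [2.405, 2.02, -0.0]
contact_force: [-1.4, 0.9, 3.6]
opening: 0.0253
grip_force: 39.9
```

```bash
python3 -m handwheel '[{"tx":0,"ty":0,"tz":-0.5,"roll":0},{"tx":0,"ty":0,"tz":0,"roll":0},{"tx":0,"ty":0,"tz":0,"roll":0},{"tx":0,"ty":0,"tz":-5,"roll":0},{"tx":0,"ty":0,"tz":-10,"roll":0},{"tx":0,"ty":0,"tz":-14,"roll":0},{"tx":0,"ty":0,"tz":-14,"roll":0},{"tx":0,"ty":0,"tz":-14,"roll":0},{"tx":0,"ty":0,"tz":-5,"roll":0},{"tx":0,"ty":0,"tz":0,"roll":0}]' 50
python3 -c "
from h import *
go(.5257,-.0763,.0225,-.174)"
```

```text
t: 22.25
tool_pos: [0.4808, -0.3154, 0.1553]
tool_rot: [2.402, 2.017, 0.001]
contact_force: [0.2, 0.4, -0.1]
opening: 0.0501
grip_force: 0.0
t 22.2 tool xyz mm [243.6   2.2 132.2]  roll 0.000 tilt 0.31 yaw -0.174 q6 -0.54
```

```bash
python3 - <<'E'
from h import *
p,d=optics.get_image('top')
a=cv2.resize(p[215:275,320:400,::-1],None,fx=7,fy=7,interpolation=cv2.INTER_CUBIC)
b=cv2.resize(p[220:257,122:177,::-1],None,fx=10,fy=10,interpolation=cv2.INTER_CUBIC)
o=np.zeros((600,800,3),np.uint8);o[:420,:560]=a;cv2.imwrite('pics/b1.png',a)
cv2.imwrite('pics/b2.png',b)
E
```

```text
(no output)
```

View pics/b1.png

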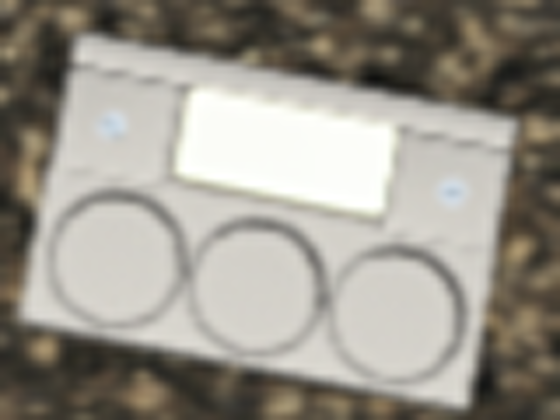

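View pics/b2.png

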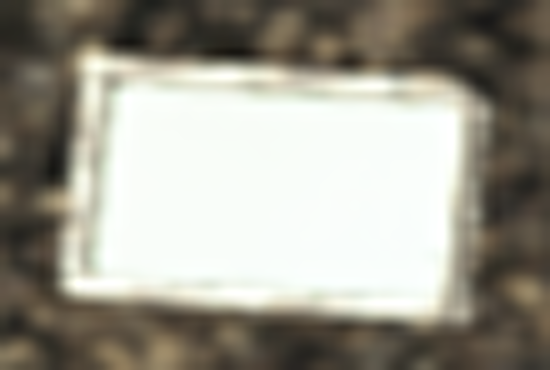

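```bash
python3 - <<'E'
from h import *
w=p2w(np.array([(118,258),(257,286),(397,313)])/7+[320,215],.02);print("wells",w.round(4))
b=p2w(np.array([(192,87),(398,127),(382,215),(177,178)])/7+[320,215],.0395);print("box",b.mean(0).round(4))
s=p2w(np.array([(98,66),(467,92),(444,310),(78,285)])/10+[122,220],.023);e=np.roll(s,-1,0)-s
print("slide",s.mean(0).round(4),np.linalg.norm(e,axis=1).round(3),np.degrees(np.arctan2(e[:,1],e[:,0])).round(1))
E
```

```text
wells [[ 0.4926 -0.0237  0.02  ]
 [ 0.4845 -0.0686  0.02  ]
 [ 0.4768 -0.1138  0.02  ]]
box [ 0.5259 -0.0763  0.0395]
slide [0.5126 0.4002 0.023 ] [0.084 0.05  0.083 0.05 ] [-92.8 177.2  87.3  -1.5]
```

```bash
python3 -m handwheel '[{"tx":12,"ty":0,"tz":0,"roll":0},{"tx":22,"ty":0,"tz":0,"roll":0},{"tx":26,"ty":0,"tz":0,"roll":0},{"tx":26,"ty":0,"tz":0,"roll":0},{"tx":26,"ty":0,"tz":0,"roll":0},{"tx":26,"ty":0,"tz":0,"roll":0},{"tx":26,"ty":0,"tz":0,"roll":0},{"tx":26,"ty":0,"tz":0,"roll":0},{"tx":24,"ty":0,"tz":0,"roll":0},{"tx":18,"ty":0,"tz":0,"roll":0},{"tx":10,"ty":0,"tz":0,"roll":0},{"tx":2,"ty":2,"tz":0,"roll":0}]'
python3 -m handwheel '[{"tx":0,"ty":0,"tz":0,"roll":0},{"tx":0,"ty":0,"tz":0,"roll":0},{"tx":0,"ty":0,"tz":0,"roll":0}]' 
python3 -c "
from h import *
go(.5257,-.0763,.0225,-.174)"
```

```text
t: 23.3
tool_pos: [0.523, -0.0722, 0.1508]
tool_rot: [-2.402, -2.022, 0.002]
contact_force: [-0.6, -1.0, 0.7]
opening: 0.0499
grip_force: 0.0
t: 23.55
tool_pos: [0.5236, -0.0751, 0.1517]
tool_rot: [-2.407, -2.019, 0.001]
contact_force: [0.1, -0.2, -0.2]
opening: 0.0498
grip_force: 0.0
t 23.6 tool xyz mm [ -0.8   2.4 129.2]  roll -0.001 tilt 0.03 yaw -0.175 q6 -0.11
```

```bash
python3 -m handwheel '[{"tx":-0.8,"ty":2.4,"tz":6,"roll":0},{"tx":0,"ty":0,"tz":12,"roll":0},{"tx":0,"ty":0,"tz":16,"roll":0},{"tx":0,"ty":0,"tz":18,"roll":0},{"tx":0,"ty":0,"tz":18,"roll":0},{"tx":0,"ty":0,"tz":16,"roll":0},{"tx":0,"ty":0,"tz":12,"roll":0},{"tx":0,"ty":0,"tz":8,"roll":0},{"tx":0,"ty":0,"tz":4,"roll":0},{"tx":0,"ty":0,"tz":0,"roll":0}]' 42
python3 -m handwheel '[{"tx":0,"ty":0,"tz":3,"roll":0},{"tx":0,"ty":0,"tz":6,"roll":0},{"tx":0,"ty":0,"tz":5,"roll":0},{"tx":0,"ty":0,"tz":3,"roll":0},{"tx":0,"ty":0,"tz":1,"roll":0},{"tx":0,"ty":0,"tz":0,"roll":0}]' 
python3 -c "
from h import *
go(.5259,-.0763,.0235,-.174)"
```

```text
t: 24.38
tool_pos: [0.5253, -0.0755, 0.0408]
tool_rot: [-2.405, -2.019, 0.002]
contact_force: [0.3, -0.5, 1.1]
opening: 0.0417
grip_force: 0.0
t: 24.88
tool_pos: [0.5256, -0.0754, 0.0235]
tool_rot: [-2.406, -2.02, 0.001]
contact_force: [-0.2, -0.2, -0.8]
opening: 0.0421
grip_force: 0.0
t 24.9 tool xyz mm [-0.9  0.4 -0. ]  roll 0.000 tilt 0.04 yaw -0.174 q6 -0.11
```

```bash
python3 -m handwheel '[{"tx":-0.9,"ty":0,"tz":0,"roll":0},{"tx":0,"ty":0,"tz":0,"roll":0},{"tx":0,"ty":0,"tz":0,"roll":0},{"tx":0,"ty":0,"tz":0,"roll":0},{"tx":0,"ty":0,"tz":0,"roll":0},{"tx":0,"ty":0,"tz":0,"roll":0},{"tx":0,"ty":0,"tz":0,"roll":0}]' 0 40
python3 -m handwheel '[{"tx":0,"ty":0,"tz":-2,"roll":0},{"tx":0,"ty":0,"tz":-4,"roll":0},{"tx":0,"ty":0,"tz":-6,"roll":0},{"tx":0,"ty":0,"tz":-6,"roll":0},{"tx":0,"ty":0,"tz":-6,"roll":0},{"tx":0,"ty":0,"tz":-6,"roll":0},{"tx":0,"ty":0,"tz":0,"roll":0}]'
```

```text
t: 25.47
tool_pos: [0.526, -0.0765, 0.0242]
tool_rot: [2.406, 2.02, 0.0]
contact_force: [0.5, -0.7, 1.9]
opening: 0.0281
grip_force: 39.9
t: 26.05
tool_pos: [0.527, -0.0767, 0.0559]
tool_rot: [2.404, 2.018, 0.003]
contact_force: [-0.1, 0.4, 0.4]
opening: 0.028
grip_force: 39.7
```

```bash
python3 -m handwheel '[{"tx":0,"ty":0,"tz":-10,"roll":0},{"tx":0,"ty":0,"tz":-18,"roll":0},{"tx":0,"ty":0,"tz":-22,"roll":0},{"tx":0,"ty":0,"tz":-22,"roll":0},{"tx":0,"ty":0,"tz":-22,"roll":0},{"tx":0,"ty":0,"tz":-22,"roll":0},{"tx":0,"ty":0,"tz":-22,"roll":0},{"tx":0,"ty":0,"tz":-22,"roll":0},{"tx":0,"ty":0,"tz":-20,"roll":0},{"tx":0,"ty":0,"tz":-16,"roll":0},{"tx":0,"ty":0,"tz":-8,"roll":0},{"tx":0,"ty":0,"tz":0,"roll":0}]'
python3 -c "
from h import *
go(.5126,.4008,.26,-.042)
p,d=optics.get_image('scene');cv2.imwrite('pics/l1.png',cv2.resize(p[100:300,220:440,::-1],None,fx=3,fy=3,interpolation=cv2.INTER_CUBIC))"
```

```text
t: 27.05
tool_pos: [0.5267, -0.0766, 0.2607]
tool_rot: [2.403, 2.018, 0.004]
contact_force: [-0.5, -0.1, -0.1]
opening: 0.0281
grip_force: 39.7
t 27.1 tool xyz mm [ 4.678e+02 -9.650e+01  1.000e-01]  roll -0.132 tilt 0.25 yaw -0.174 q6 -0.11
```

View pics/l1.png

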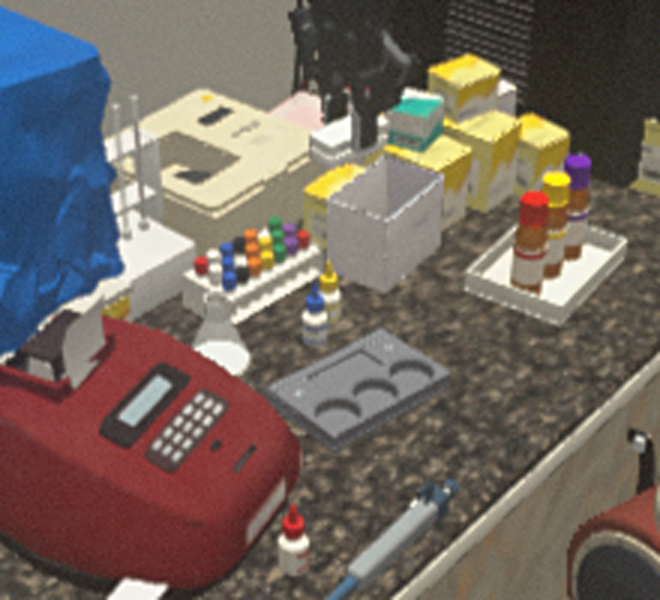

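The three bottles stand in the side tray at (530,240), (555,225) and (577,205), and the nest is empty. The slide box hangs level in the gripper at about (345,140). I'll carry it over the analyser.

```bash
python3 -m handwheel '[{"tx":8,"ty":-2,"tz":0,"roll":0},{"tx":18,"ty":-4,"tz":0,"roll":0},{"tx":26,"ty":-5,"tz":0,"roll":0},{"tx":30,"ty":-6,"tz":0,"roll":0},{"tx":30,"ty":-6,"tz":0,"roll":0},{"tx":30,"ty":-6,"tz":0,"roll":0},{"tx":30,"ty":-6,"tz":0,"roll":0},{"tx":30,"ty":-6,"tz":0,"roll":0},{"tx":30,"ty":-6,"tz":0,"roll":0},{"tx":30,"ty":-6,"tz":0,"roll":0},{"tx":30,"ty":-6,"tz":0,"roll":0},{"tx":30,"ty":-6,"tz":0,"roll":0}]'
python3 -m handwheel '[{"tx":30,"ty":-6,"tz":0,"roll":0},{"tx":28,"ty":-6,"tz":0,"roll":0},{"tx":26,"ty":-6,"tz":0,"roll":0},{"tx":24,"ty":-6,"tz":0,"roll":0},{"tx":20,"ty":-5,"tz":0,"roll":0},{"tx":14,"ty":-3,"tz":0,"roll":0},{"tx":4,"ty":-1,"tz":0,"roll":0},{"tx":0,"ty":0,"tz":0,"roll":-0.03},{"tx":0,"ty":0,"tz":0,"roll":-0.06},{"tx":0,"ty":0,"tz":0,"roll":-0.042},{"tx":0,"ty":0,"tz":0,"roll":0},{"tx":0,"ty":0,"tz":0,"roll":0}]'
python3 -c "
from h import *
go(.5126,.4008,.026,-.042)"
```

```text
t: 28.1
tool_pos: [0.5159, 0.2538, 0.2556]
tool_rot: [-2.405, -2.02, 0.005]
contact_force: [0.9, -0.1, -0.7]
opening: 0.0285
grip_force: 39.7
t: 29.1
tool_pos: [0.5102, 0.4008, 0.2573]
tool_rot: [-2.27, -2.172, 0.002]
contact_force: [-0.4, -0.7, -0.9]
opening: 0.0278
grip_force: 39.7
t 29.1 tool xyz mm [  0.3   2.6 231.3]  roll -0.002 tilt 0.07 yaw -0.044 q6 0.60
```

```bash
python3 -m handwheel '[{"tx":0,"ty":2.6,"tz":8,"roll":0},{"tx":0,"ty":0,"tz":18,"roll":0},{"tx":0,"ty":0,"tz":24,"roll":0},{"tx":0,"ty":0,"tz":26,"roll":0},{"tx":0,"ty":0,"tz":26,"roll":0},{"tx":0,"ty":0,"tz":26,"roll":0},{"tx":0,"ty":0,"tz":24,"roll":0},{"tx":0,"ty":0,"tz":20,"roll":0},{"tx":0,"ty":0,"tz":14,"roll":0},{"tx":0,"ty":0,"tz":8,"roll":0},{"tx":0,"ty":0,"tz":4,"roll":0},{"tx":0,"ty":0,"tz":0,"roll":0}]'
python3 -m handwheel '[{"tx":0,"ty":0,"tz":4,"roll":0},{"tx":0,"ty":0,"tz":8,"roll":0},{"tx":0,"ty":0,"tz":8,"roll":0},{"tx":0,"ty":0,"tz":5,"roll":0},{"tx":0,"ty":0,"tz":2,"roll":0},{"tx":0,"ty":0,"tz":1,"roll":0},{"tx":0,"ty":0,"tz":0,"roll":0},{"tx":0,"ty":0,"tz":0,"roll":0}]'
python3 -c "
from h import *
go(.5126,.4008,.0252,-.042)
p,d=optics.get_image('scene');cv2.imwrite('pics/s1.png',cv2.resize(p[230:380,120:320,::-1],None,fx=4,fy=4,interpolation=cv2.INTER_CUBIC))"
```

```text
t: 30.1
tool_pos: [0.5128, 0.4013, 0.0594]
tool_rot: [-2.268, -2.174, 0.001]
contact_force: [0.1, -0.1, -0.5]
opening: 0.0283
grip_force: 39.7
t: 30.77
tool_pos: [0.513, 0.4015, 0.0321]
tool_rot: [2.268, 2.174, 0.001]
contact_force: [0.1, 0.1, -0.2]
opening: 0.028
grip_force: 39.7
t 30.8 tool xyz mm [-0.8 -0.4  6.9]  roll -0.000 tilt 0.02 yaw -0.042 q6 0.59
```

View pics/s1.png

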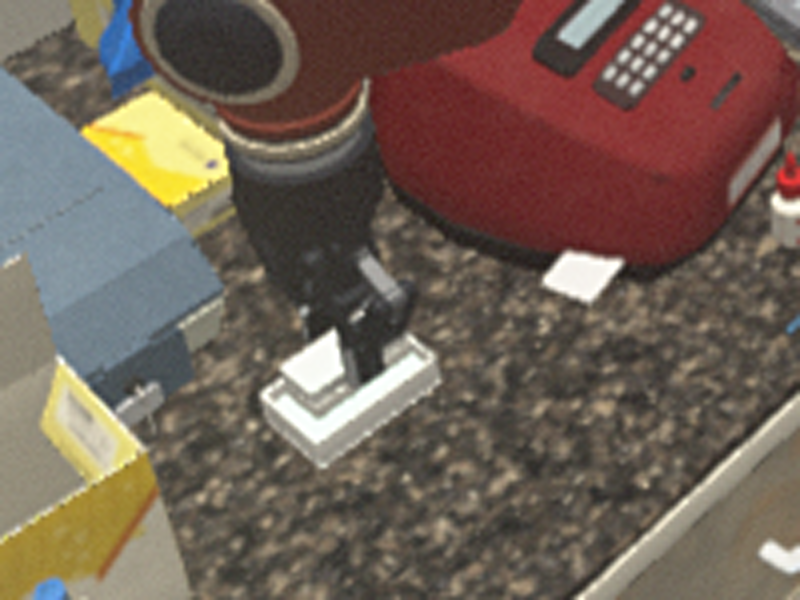

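The box sits level over the foam at (340,370), lengthwise along the tray. I'll lower it onto the foam.

```bash
python3 -m handwheel '[{"tx":-0.8,"ty":0,"tz":2,"roll":0},{"tx":0,"ty":0,"tz":2,"roll":0},{"tx":0,"ty":0,"tz":1.5,"roll":0},{"tx":0,"ty":0,"tz":0,"roll":0},{"tx":0,"ty":0,"tz":0,"roll":0}]'
python3 -m handwheel '[{"tx":0,"ty":0,"tz":0.7,"roll":0},{"tx":0,"ty":0,"tz":0,"roll":0},{"tx":0,"ty":0,"tz":0,"roll":0}]'
python3 -m handwheel '[{"tx":0,"ty":0,"tz":0.7,"roll":0},{"tx":0,"ty":0,"tz":0,"roll":0},{"tx":0,"ty":0,"tz":0,"roll":0}]'
```

```text
t: 31.23
tool_pos: [0.5127, 0.4005, 0.0262]
tool_rot: [-2.268, -2.174, 0.001]
contact_force: [-0.2, 0.5, -1.3]
opening: 0.028
grip_force: 39.7
t: 31.48
tool_pos: [0.5128, 0.4006, 0.0257]
tool_rot: [-2.268, -2.174, 0.0]
contact_force: [0.0, 0.9, -0.2]
opening: 0.0282
grip_force: 39.7
t: 31.73
tool_pos: [0.5129, 0.4006, 0.0251]
tool_rot: [2.268, 2.174, 0.0]
contact_force: [-0.3, 0.2, 1.0]
opening: 0.0282
grip_force: 39.8
```

Touching. I'll release it and rise slowly, then check.

```bash
python3 -m handwheel '[{"tx":0,"ty":0,"tz":0,"roll":0},{"tx":0,"ty":0,"tz":0,"roll":0},{"tx":0,"ty":0,"tz":0,"roll":0},{"tx":0,"ty":0,"tz":0,"roll":0},{"tx":0,"ty":0,"tz":-6,"roll":0},{"tx":0,"ty":0,"tz":-14,"roll":0},{"tx":0,"ty":0,"tz":-22,"roll":0},{"tx":0,"ty":0,"tz":-30,"roll":0},{"tx":0,"ty":0,"tz":-35,"roll":0},{"tx":0,"ty":0,"tz":-35,"roll":0},{"tx":0,"ty":0,"tz":-35,"roll":0},{"tx":0,"ty":0,"tz":-35,"roll":0}]' 42
python3 -m handwheel '[{"tx":0,"ty":0,"tz":-20,"roll":0},{"tx":0,"ty":0,"tz":-5,"roll":0},{"tx":0,"ty":0,"tz":0,"roll":0}]' 50
python3 -c "
from h import *
go(.4797,-.3145,.26,-.174)
p,d=optics.get_image('scene');cv2.imwrite('pics/s2.png',cv2.resize(p[290:350,170:250,::-1],None,fx=8,fy=8,interpolation=cv2.INTER_CUBIC))"
```

```text
t: 32.73
tool_pos: [0.5128, 0.4006, 0.2406]
tool_rot: [2.267, 2.174, 0.003]
contact_force: [0.8, -0.2, -0.1]
opening: 0.042
grip_force: 0.0
t: 32.98
tool_pos: [0.5138, 0.4012, 0.2658]
tool_rot: [2.267, 2.173, 0.009]
contact_force: [1.0, -0.9, -0.3]
opening: 0.05
grip_force: 0.0
t 33.0 tool xyz mm [-716.5   -4.     3.4]  roll 0.132 tilt 0.34 yaw -0.042 q6 0.59
```

View pics/s2.png

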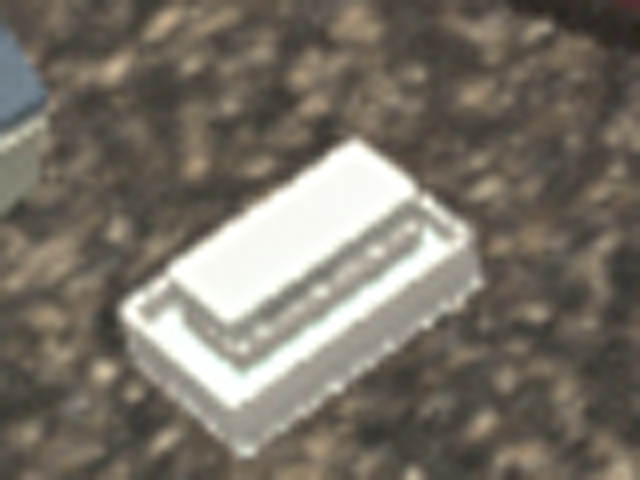

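The box lies flat in the foam tray with its lid up (top corners 352,140 / 418,192 / 235,325 / 170,270). I'll check the centring.

```bash
python3 - <<'E'
from h import *
f=lambda a:np.array(a)/8+[170,290]
b=p2w(f([(352,140),(418,192),(235,325),(170,270)]),.0405,"scene")
t=p2w(f([(122,312),(235,408),(472,235)]),.023,"scene")
print("box",b.mean(0).round(4),np.linalg.norm(np.diff(b,axis=0),axis=1).round(3),"tray",((t[0]+t[2])/2).round(4),np.linalg.norm(np.diff(t,axis=0),axis=1).round(3))
e=b[1]-b[2];g=t[2]-t[1];print(np.degrees(np.arctan2([e[1],g[1]],[e[0],g[0]])))
E
python3 -m handwheel '[{"tx":-12,"ty":0,"tz":0,"roll":0.04},{"tx":-24,"ty":0,"tz":0,"roll":0.05},{"tx":-32,"ty":0,"tz":0,"roll":0.042},{"tx":-36,"ty":0,"tz":0,"roll":0},{"tx":-36,"ty":-5,"tz":0,"roll":0},{"tx":-36,"ty":0,"tz":0,"roll":0},{"tx":-36,"ty":0,"tz":0,"roll":0},{"tx":-36,"ty":0,"tz":0,"roll":0},{"tx":-36,"ty":0,"tz":0,"roll":0},{"tx":-36,"ty":0,"tz":0,"roll":0},{"tx":-36,"ty":0,"tz":0,"roll":0},{"tx":-36,"ty":0,"tz":0,"roll":0}]'
python3 -c "
from h import *
go(.4797,-.3145,.20,-.174)"
```

```text
box [0.5107 0.4012 0.0405] [0.03  0.064 0.029] tray [0.5117 0.4023 0.023 ] [0.051 0.083]
[-91.52427694 -92.07265924]
t: 34.03
tool_pos: [0.4429, 0.0129, 0.259]
tool_rot: [-2.405, -2.016, 0.005]
contact_force: [0.3, -0.2, 0.9]
opening: 0.0503
grip_force: 0.0
t 34.0 tool xyz mm [-315.9   93.7   58.7]  roll -0.002 tilt 0.27 yaw -0.176 q6 0.04
```

Box and tray centres agree within 1.5 mm. Now back to the red bottle.

```bash
python3 -m handwheel '[{"tx":-30,"ty":9,"tz":0,"roll":0},{"tx":-32,"ty":9,"tz":0,"roll":0},{"tx":-32,"ty":9,"tz":0,"roll":0},{"tx":-32,"ty":9,"tz":0,"roll":0},{"tx":-32,"ty":9,"tz":0,"roll":0},{"tx":-32,"ty":9,"tz":0,"roll":0},{"tx":-32,"ty":9,"tz":0,"roll":0},{"tx":-30,"ty":9,"tz":0,"roll":0},{"tx":-26,"ty":8,"tz":0,"roll":0},{"tx":-20,"ty":7,"tz":0,"roll":0},{"tx":-14,"ty":5,"tz":0,"roll":0},{"tx":-4,"ty":2,"tz":0,"roll":0}]'
python3 -m handwheel '[{"tx":0,"ty":0,"tz":10,"roll":0},{"tx":0,"ty":0,"tz":20,"roll":0},{"tx":0,"ty":0,"tz":20,"roll":0},{"tx":0,"ty":0,"tz":10,"roll":0},{"tx":0,"ty":0,"tz":0,"roll":0},{"tx":0,"ty":0,"tz":0,"roll":0},{"tx":0,"ty":0,"tz":0,"roll":0}]'
python3 -c "
from h import *
go(.4797,-.3145,.0905,-.174)"
```

```text
t: 35.03
tool_pos: [0.4817, -0.3141, 0.2593]
tool_rot: [-2.406, -2.013, 0.002]
contact_force: [-0.5, 0.2, 0.3]
opening: 0.0499
grip_force: 0.0
t: 35.62
tool_pos: [0.4835, -0.3126, 0.2031]
tool_rot: [2.404, 2.02, 0.0]
contact_force: [0.8, -0.6, 0.2]
opening: 0.0501
grip_force: 0.0
t 35.6 tool xyz mm [ -2.5  -3.5 112.6]  roll 0.001 tilt 0.09 yaw -0.173 q6 -0.53
```

```bash
python3 -m handwheel '[{"tx":-2.5,"ty":-3.5,"tz":6,"roll":0},{"tx":0,"ty":0,"tz":14,"roll":0},{"tx":0,"ty":0,"tz":16,"roll":0},{"tx":0,"ty":0,"tz":16,"roll":0},{"tx":0,"ty":0,"tz":16,"roll":0},{"tx":0,"ty":0,"tz":14,"roll":0},{"tx":0,"ty":0,"tz":12,"roll":0},{"tx":0,"ty":0,"tz":10,"roll":0},{"tx":0,"ty":0,"tz":6,"roll":0},{"tx":0,"ty":0,"tz":2.5,"roll":0},{"tx":0,"ty":0,"tz":0,"roll":0},{"tx":0,"ty":0,"tz":0,"roll":0}]'
python3 -c "
from h import *
go(.4797,-.3145,.0905,-.174)"
```

```text
t: 36.62
tool_pos: [0.4796, -0.3149, 0.0901]
tool_rot: [2.405, 2.019, 0.0]
contact_force: [-0.2, -0.0, 0.6]
opening: 0.0502
grip_force: 0.0
t 36.6 tool xyz mm [ 0.5  0.1 -0.4]  roll 0.000 tilt 0.07 yaw -0.174 q6 -0.54
```

```bash
python3 -m handwheel '[{"tx":0,"ty":0,"tz":0,"roll":0},{"tx":0,"ty":0,"tz":0,"roll":0},{"tx":0,"ty":0,"tz":0,"roll":0},{"tx":0,"ty":0,"tz":0,"roll":0},{"tx":0,"ty":0,"tz":0,"roll":0},{"tx":0,"ty":0,"tz":0,"roll":0}]' 0 40
python3 -m handwheel '[{"tx":0,"ty":0,"tz":-2,"roll":0},{"tx":0,"ty":0,"tz":-5,"roll":0},{"tx":0,"ty":0,"tz":-8,"roll":0},{"tx":0,"ty":0,"tz":-10,"roll":0},{"tx":0,"ty":0,"tz":-10,"roll":0},{"tx":0,"ty":0,"tz":-10,"roll":0},{"tx":0,"ty":0,"tz":-8,"roll":0},{"tx":0,"ty":0,"tz":-5,"roll":0},{"tx":0,"ty":0,"tz":-2,"roll":0},{"tx":0,"ty":0,"tz":0,"roll":0},{"tx":0,"ty":0,"tz":0,"roll":0}]'
python3 -c "
from h import *
go(.4922,-.0235,.0935,-.174)"
```

```text
t: 37.12
tool_pos: [0.4798, -0.3152, 0.0907]
tool_rot: [2.404, 2.019, 0.001]
contact_force: [0.5, -0.5, 3.9]
opening: 0.0256
grip_force: 39.7
t: 38.03
tool_pos: [0.479, -0.3145, 0.1493]
tool_rot: [-2.406, -2.02, 0.0]
contact_force: [-0.1, 0.3, -2.2]
opening: 0.0255
grip_force: 39.4
t 38.0 tool xyz mm [288.9 -37.3  55.8]  roll 0.000 tilt 0.03 yaw -0.174 q6 -0.54
```

```bash
python3 -m handwheel '[{"tx":8,"ty":-1,"tz":0,"roll":0},{"tx":18,"ty":-2,"tz":0,"roll":0},{"tx":28,"ty":-4,"tz":0,"roll":0},{"tx":31,"ty":-4,"tz":0,"roll":0},{"tx":31,"ty":-4,"tz":0,"roll":0},{"tx":31,"ty":-4,"tz":0,"roll":0},{"tx":31,"ty":-4,"tz":0,"roll":0},{"tx":31,"ty":-4,"tz":0,"roll":0},{"tx":28,"ty":-4,"tz":0,"roll":0},{"tx":24,"ty":-3,"tz":0,"roll":0},{"tx":18,"ty":-2,"tz":0,"roll":0},{"tx":10,"ty":-1,"tz":0,"roll":0}]'
python3 -m handwheel '[{"tx":0,"ty":0,"tz":0,"roll":0},{"tx":0,"ty":0,"tz":0,"roll":0},{"tx":0,"ty":0,"tz":6,"roll":0},{"tx":0,"ty":0,"tz":8,"roll":0},{"tx":0,"ty":0,"tz":8,"roll":0},{"tx":0,"ty":0,"tz":4,"roll":0},{"tx":0,"ty":0,"tz":0,"roll":0},{"tx":0,"ty":0,"tz":0,"roll":0},{"tx":0,"ty":0,"tz":0,"roll":0}]'
python3 -c "
from h import *
go(.4922,-.0235,.0935,-.174)"
```

```text
t: 39.03
tool_pos: [0.4919, -0.0211, 0.1487]
tool_rot: [-2.403, -2.022, 0.001]
contact_force: [0.5, 0.2, -1.5]
opening: 0.0255
grip_force: 39.4
t: 39.78
tool_pos: [0.4929, -0.0238, 0.1236]
tool_rot: [2.406, 2.02, 0.0]
contact_force: [0.1, -0.1, -0.0]
opening: 0.0257
grip_force: 39.4
t 39.8 tool xyz mm [ 0.1 -0.7 30.1]  roll -0.000 tilt 0.01 yaw -0.174 q6 -0.02
```

```bash
python3 -m handwheel '[{"tx":0,"ty":-0.7,"tz":3,"roll":0},{"tx":0,"ty":0,"tz":5,"roll":0},{"tx":0,"ty":0,"tz":5,"roll":0},{"tx":0,"ty":0,"tz":4,"roll":0},{"tx":0,"ty":0,"tz":4,"roll":0},{"tx":0,"ty":0,"tz":3,"roll":0},{"tx":0,"ty":0,"tz":3,"roll":0},{"tx":0,"ty":0,"tz":1.5,"roll":0},{"tx":0,"ty":0,"tz":0,"roll":0},{"tx":0,"ty":0,"tz":0,"roll":0}]'
python3 -m handwheel '[{"tx":0,"ty":0,"tz":0.8,"roll":0},{"tx":0,"ty":0,"tz":0,"roll":0},{"tx":0,"ty":0,"tz":0,"roll":0}]'
python3 -m handwheel '[{"tx":0,"ty":0,"tz":0.7,"roll":0},{"tx":0,"ty":0,"tz":0,"roll":0},{"tx":0,"ty":0,"tz":0,"roll":0}]'
```

```text
t: 40.62
tool_pos: [0.4921, -0.0235, 0.095]
tool_rot: [2.406, 2.02, 0.0]
contact_force: [0.8, 0.7, -0.6]
opening: 0.0253
grip_force: 39.4
t: 40.87
tool_pos: [0.4922, -0.0235, 0.0944]
tool_rot: [2.406, 2.02, 0.0]
contact_force: [0.1, 0.4, -2.5]
opening: 0.0254
grip_force: 39.4
t: 41.12
tool_pos: [0.4922, -0.0235, 0.0937]
tool_rot: [2.406, 2.02, 0.001]
contact_force: [0.6, -0.9, -1.4]
opening: 0.0255
grip_force: 39.6
```

```bash
python3 -m handwheel '[{"tx":0,"ty":0,"tz":0.7,"roll":0},{"tx":0,"ty":0,"tz":0,"roll":0},{"tx":0,"ty":0,"tz":0,"roll":0}]'
```

```text
t: 41.37
tool_pos: [0.4925, -0.0235, 0.0936]
tool_rot: [2.406, 2.02, 0.001]
contact_force: [-0.9, -0.4, 4.6]
opening: 0.0256
grip_force: 40.0
```

```bash
python3 -m handwheel '[{"tx":0,"ty":0,"tz":-0.5,"roll":0},{"tx":0,"ty":0,"tz":0,"roll":0},{"tx":0,"ty":0,"tz":0,"roll":0},{"tx":0,"ty":0,"tz":-5,"roll":0},{"tx":0,"ty":0,"tz":-10,"roll":0},{"tx":0,"ty":0,"tz":-14,"roll":0},{"tx":0,"ty":0,"tz":-14,"roll":0},{"tx":0,"ty":0,"tz":-14,"roll":0},{"tx":0,"ty":0,"tz":-5,"roll":0},{"tx":0,"ty":0,"tz":0,"roll":0}]' 50
python3 -m handwheel '[{"tx":-16,"ty":2,"tz":0,"roll":0},{"tx":-31,"ty":5,"tz":0,"roll":0},{"tx":-33,"ty":5,"tz":0,"roll":0},{"tx":-33,"ty":5,"tz":0,"roll":0},{"tx":-33,"ty":5,"tz":0,"roll":0},{"tx":-33,"ty":5,"tz":0,"roll":0},{"tx":-33,"ty":5,"tz":0,"roll":0},{"tx":-33,"ty":5,"tz":0,"roll":0},{"tx":-30,"ty":4,"tz":0,"roll":0},{"tx":-28,"ty":4,"tz":0,"roll":0},{"tx":-20,"ty":3,"tz":0,"roll":0},{"tx":-10,"ty":2,"tz":0,"roll":0}]' 
python3 -m handwheel '[{"tx":0,"ty":0,"tz":0,"roll":0},{"tx":0,"ty":0,"tz":0,"roll":0},{"tx":0,"ty":0,"tz":0,"roll":0}]'
python3 -c "
from h import *
go(.4840,-.3600,.0912,-.174)"
```

```text
t: 42.2
tool_pos: [0.4934, -0.0237, 0.1578]
tool_rot: [2.403, 2.018, 0.004]
contact_force: [0.1, 0.4, 0.0]
opening: 0.0501
grip_force: 0.0
t: 43.2
tool_pos: [0.4828, -0.3622, 0.1543]
tool_rot: [-2.408, -2.017, 0.001]
contact_force: [0.1, 0.3, 0.2]
opening: 0.0501
grip_force: 0.0
t: 43.45
tool_pos: [0.4836, -0.3587, 0.1548]
tool_rot: [-2.404, -2.02, -0.0]
contact_force: [0.4, 0.9, 0.5]
opening: 0.0499
grip_force: 0.0
t 43.5 tool xyz mm [-1.3  0.6 63.6]  roll 0.001 tilt 0.08 yaw -0.173 q6 -0.59
```

```bash
python3 -m handwheel '[{"tx":-1,"ty":0.5,"tz":5,"roll":0},{"tx":0,"ty":0,"tz":10,"roll":0},{"tx":0,"ty":0,"tz":13,"roll":0},{"tx":0,"ty":0,"tz":13,"roll":0},{"tx":0,"ty":0,"tz":11,"roll":0},{"tx":0,"ty":0,"tz":7,"roll":0},{"tx":0,"ty":0,"tz":4,"roll":0},{"tx":0,"ty":0,"tz":0,"roll":0},{"tx":0,"ty":0,"tz":0,"roll":0}]'
python3 -m handwheel '[{"tx":0,"ty":0,"tz":0,"roll":0},{"tx":0,"ty":0,"tz":0,"roll":0},{"tx":0,"ty":0,"tz":0,"roll":0},{"tx":0,"ty":0,"tz":0,"roll":0},{"tx":0,"ty":0,"tz":0,"roll":0},{"tx":0,"ty":0,"tz":0,"roll":0}]' 0 40
python3 -m handwheel '[{"tx":0,"ty":0,"tz":-2,"roll":0},{"tx":0,"ty":0,"tz":-5,"roll":0},{"tx":0,"ty":0,"tz":-8,"roll":0},{"tx":0,"ty":0,"tz":-10,"roll":0},{"tx":0,"ty":0,"tz":-10,"roll":0},{"tx":0,"ty":0,"tz":-10,"roll":0},{"tx":0,"ty":0,"tz":-8,"roll":0},{"tx":0,"ty":0,"tz":-5,"roll":0},{"tx":0,"ty":0,"tz":-2,"roll":0},{"tx":0,"ty":0,"tz":0,"roll":0},{"tx":0,"ty":0,"tz":0,"roll":0}]'
python3 -c "
from h import *
go(.4842,-.0686,.0935,-.174)"
```

```text
t: 44.2
tool_pos: [0.484, -0.3612, 0.0922]
tool_rot: [-2.406, -2.02, 0.0]
contact_force: [0.5, 0.2, 1.5]
opening: 0.0499
grip_force: 0.0
t: 44.7
tool_pos: [0.4845, -0.3617, 0.0935]
tool_rot: [2.405, 2.019, 0.0]
contact_force: [-0.5, -0.2, 4.6]
opening: 0.0255
grip_force: 39.6
t: 45.62
tool_pos: [0.4838, -0.361, 0.152]
tool_rot: [-2.406, -2.02, 0.0]
contact_force: [-1.1, -0.5, -0.6]
opening: 0.0254
grip_force: 39.3
t 45.6 tool xyz mm [288.  -50.2  58.6]  roll -0.000 tilt 0.03 yaw -0.174 q6 -0.59
```

```bash
python3 -m handwheel '[{"tx":8,"ty":-1,"tz":0,"roll":0},{"tx":18,"ty":-3,"tz":0,"roll":0},{"tx":28,"ty":-5,"tz":0,"roll":0},{"tx":30,"ty":-6,"tz":0,"roll":0},{"tx":30,"ty":-6,"tz":0,"roll":0},{"tx":31,"ty":-6,"tz":0,"roll":0},{"tx":31,"ty":-6,"tz":0,"roll":0},{"tx":31,"ty":-5,"tz":0,"roll":0},{"tx":28,"ty":-5,"tz":0,"roll":0},{"tx":24,"ty":-4,"tz":0,"roll":0},{"tx":18,"ty":-2,"tz":0,"roll":0},{"tx":10,"ty":-1,"tz":0,"roll":0}]'
python3 -m handwheel '[{"tx":0,"ty":0,"tz":0,"roll":0},{"tx":0,"ty":0,"tz":0,"roll":0},{"tx":0,"ty":0,"tz":6,"roll":0},{"tx":0,"ty":0,"tz":8,"roll":0},{"tx":0,"ty":0,"tz":8,"roll":0},{"tx":0,"ty":0,"tz":4,"roll":0},{"tx":0,"ty":0,"tz":0,"roll":0},{"tx":0,"ty":0,"tz":0,"roll":0},{"tx":0,"ty":0,"tz":0,"roll":0}]'
python3 -c "
from h import *
go(.4842,-.0693,.0955,-.174)"
```

```text
t: 46.62
tool_pos: [0.4836, -0.0673, 0.1515]
tool_rot: [-2.403, -2.022, 0.0]
contact_force: [0.4, -0.9, -1.2]
opening: 0.0255
grip_force: 39.4
t: 47.37
tool_pos: [0.4845, -0.07, 0.1264]
tool_rot: [2.406, 2.02, 0.0]
contact_force: [-0.3, -0.2, -1.4]
opening: 0.0255
grip_force: 39.4
t 47.4 tool xyz mm [ 0.7 -0.4 30.9]  roll -0.000 tilt 0.01 yaw -0.174 q6 -0.12
```

```bash
python3 -m handwheel '[{"tx":0.5,"ty":0,"tz":3,"roll":0},{"tx":0,"ty":0,"tz":5,"roll":0},{"tx":0,"ty":0,"tz":5,"roll":0},{"tx":0,"ty":0,"tz":4,"roll":0},{"tx":0,"ty":0,"tz":4,"roll":0},{"tx":0,"ty":0,"tz":3,"roll":0},{"tx":0,"ty":0,"tz":3,"roll":0},{"tx":0,"ty":0,"tz":1.5,"roll":0},{"tx":0,"ty":0,"tz":0,"roll":0},{"tx":0,"ty":0,"tz":0,"roll":0}]'
python3 -m handwheel '[{"tx":0,"ty":0,"tz":0.8,"roll":0},{"tx":0,"ty":0,"tz":0,"roll":0},{"tx":0,"ty":0,"tz":0,"roll":0}]'
python3 -m handwheel '[{"tx":0,"ty":0,"tz":0.7,"roll":0},{"tx":0,"ty":0,"tz":0,"roll":0},{"tx":0,"ty":0,"tz":0,"roll":0}]'
```

```text
t: 48.2
tool_pos: [0.4846, -0.0693, 0.0978]
tool_rot: [2.406, 2.02, 0.0]
contact_force: [-0.7, -0.2, -0.8]
opening: 0.0256
grip_force: 39.4
t: 48.45
tool_pos: [0.4846, -0.0694, 0.0972]
tool_rot: [2.406, 2.02, 0.0]
contact_force: [-0.5, -0.8, -1.2]
opening: 0.0257
grip_force: 39.4
t: 48.7
tool_pos: [0.4847, -0.0694, 0.0965]
tool_rot: [2.406, 2.02, 0.0]
contact_force: [-1.0, 0.3, 0.4]
opening: 0.0254
grip_force: 39.5
```

```bash
python3 -m handwheel '[{"tx":0,"ty":0,"tz":0.7,"roll":0},{"tx":0,"ty":0,"tz":0,"roll":0},{"tx":0,"ty":0,"tz":0,"roll":0}]'
```

```text
t: 48.95
tool_pos: [0.4849, -0.0694, 0.0964]
tool_rot: [2.406, 2.02, 0.001]
contact_force: [-2.4, -0.8, 5.5]
opening: 0.0256
grip_force: 39.9
```

```bash
python3 -m handwheel '[{"tx":0,"ty":0,"tz":-0.5,"roll":0},{"tx":0,"ty":0,"tz":0,"roll":0},{"tx":0,"ty":0,"tz":0,"roll":0},{"tx":0,"ty":0,"tz":-5,"roll":0},{"tx":0,"ty":0,"tz":-10,"roll":0},{"tx":0,"ty":0,"tz":-14,"roll":0},{"tx":0,"ty":0,"tz":-14,"roll":0},{"tx":0,"ty":0,"tz":-14,"roll":0},{"tx":0,"ty":0,"tz":-5,"roll":0},{"tx":0,"ty":0,"tz":0,"roll":0}]' 50
python3 -m handwheel '[{"tx":-16,"ty":3,"tz":0,"roll":0},{"tx":-31,"ty":6,"tz":0,"roll":0},{"tx":-33,"ty":6,"tz":0,"roll":0},{"tx":-33,"ty":6,"tz":0,"roll":0},{"tx":-33,"ty":6,"tz":0,"roll":0},{"tx":-33,"ty":6,"tz":0,"roll":0},{"tx":-33,"ty":6,"tz":0,"roll":0},{"tx":-33,"ty":6,"tz":0,"roll":0},{"tx":-30,"ty":5,"tz":0,"roll":0},{"tx":-26,"ty":5,"tz":0,"roll":0},{"tx":-18,"ty":3,"tz":0,"roll":0},{"tx":-10,"ty":2,"tz":0,"roll":0}]' 
python3 -m handwheel '[{"tx":0,"ty":0,"tz":0,"roll":0},{"tx":0,"ty":0,"tz":0,"roll":0},{"tx":0,"ty":0,"tz":0,"roll":0},{"tx":0,"ty":0,"tz":0,"roll":0}]'
python3 -c "
from h import *
go(.4867,-.4040,.0895,-.174)"
```

```text
t: 49.78
tool_pos: [0.4858, -0.0697, 0.1606]
tool_rot: [2.403, 2.018, 0.004]
contact_force: [1.1, -0.6, 0.6]
opening: 0.0502
grip_force: 0.0
t: 50.78
tool_pos: [0.4858, -0.4056, 0.1569]
tool_rot: [-2.407, -2.017, 0.001]
contact_force: [0.3, 1.6, 0.8]
opening: 0.0496
grip_force: 0.0
t: 51.12
tool_pos: [0.4868, -0.4024, 0.1579]
tool_rot: [-2.404, -2.021, -0.0]
contact_force: [-0.4, 1.3, 0.0]
opening: 0.0499
grip_force: 0.0
t 51.1 tool xyz mm [-1.6  0.2 68.4]  roll 0.001 tilt 0.04 yaw -0.173 q6 -0.64
```

```bash
python3 -m handwheel '[{"tx":-0.6,"ty":0,"tz":6,"roll":0},{"tx":0,"ty":0,"tz":12,"roll":0},{"tx":0,"ty":0,"tz":14,"roll":0},{"tx":0,"ty":0,"tz":14,"roll":0},{"tx":0,"ty":0,"tz":11,"roll":0},{"tx":0,"ty":0,"tz":7,"roll":0},{"tx":0,"ty":0,"tz":4,"roll":0},{"tx":0,"ty":0,"tz":0,"roll":0},{"tx":0,"ty":0,"tz":0,"roll":0}]'
python3 -m handwheel '[{"tx":0,"ty":0,"tz":0,"roll":0},{"tx":0,"ty":0,"tz":0,"roll":0},{"tx":0,"ty":0,"tz":0,"roll":0},{"tx":0,"ty":0,"tz":0,"roll":0},{"tx":0,"ty":0,"tz":0,"roll":0},{"tx":0,"ty":0,"tz":0,"roll":0}]' 0 40
python3 -m handwheel '[{"tx":0,"ty":0,"tz":-2,"roll":0},{"tx":0,"ty":0,"tz":-5,"roll":0},{"tx":0,"ty":0,"tz":-8,"roll":0},{"tx":0,"ty":0,"tz":-10,"roll":0},{"tx":0,"ty":0,"tz":-10,"roll":0},{"tx":0,"ty":0,"tz":-10,"roll":0},{"tx":0,"ty":0,"tz":-8,"roll":0},{"tx":0,"ty":0,"tz":-5,"roll":0},{"tx":0,"ty":0,"tz":-2,"roll":0},{"tx":0,"ty":0,"tz":0,"roll":0},{"tx":0,"ty":0,"tz":0,"roll":0}]'
python3 -c "
from h import *
go(.4768,-.1142,.0935,-.174)"
```

```text
t: 51.87
tool_pos: [0.4866, -0.4045, 0.0901]
tool_rot: [2.406, 2.02, 0.0]
contact_force: [-0.1, -0.4, 0.3]
opening: 0.0502
grip_force: 0.0
t: 52.37
tool_pos: [0.487, -0.4049, 0.0913]
tool_rot: [2.405, 2.019, 0.0]
contact_force: [-0.2, -0.4, 5.1]
opening: 0.0257
grip_force: 39.5
t: 53.28
tool_pos: [0.4864, -0.4042, 0.1498]
tool_rot: [-2.406, -2.02, 0.0]
contact_force: [-0.0, -0.4, -1.4]
opening: 0.0256
grip_force: 39.3
t 53.3 tool xyz mm [283.9 -59.6  56.4]  roll -0.000 tilt 0.03 yaw -0.174 q6 -0.64
```

```bash
python3 -m handwheel '[{"tx":8,"ty":-1,"tz":0,"roll":0},{"tx":18,"ty":-4,"tz":0,"roll":0},{"tx":27,"ty":-6,"tz":0,"roll":0},{"tx":30,"ty":-7,"tz":0,"roll":0},{"tx":30,"ty":-7,"tz":0,"roll":0},{"tx":30,"ty":-7,"tz":0,"roll":0},{"tx":30,"ty":-7,"tz":0,"roll":0},{"tx":30,"ty":-6,"tz":0,"roll":0},{"tx":28,"ty":-6,"tz":0,"roll":0},{"tx":24,"ty":-5,"tz":0,"roll":0},{"tx":18,"ty":-3,"tz":0,"roll":0},{"tx":10,"ty":-1,"tz":0,"roll":0}]'
python3 -m handwheel '[{"tx":0,"ty":0,"tz":0,"roll":0},{"tx":0,"ty":0,"tz":0,"roll":0},{"tx":0,"ty":0,"tz":6,"roll":0},{"tx":0,"ty":0,"tz":8,"roll":0},{"tx":0,"ty":0,"tz":8,"roll":0},{"tx":0,"ty":0,"tz":4,"roll":0},{"tx":0,"ty":0,"tz":0,"roll":0},{"tx":0,"ty":0,"tz":0,"roll":0},{"tx":0,"ty":0,"tz":0,"roll":0}]'
python3 -c "
from h import *
go(.4768,-.1142,.0935,-.174)"
```

```text
t: 54.28
tool_pos: [0.4756, -0.1127, 0.1493]
tool_rot: [-2.403, -2.021, 0.0]
contact_force: [0.2, 0.1, -1.3]
opening: 0.0259
grip_force: 39.4
t: 55.03
tool_pos: [0.4765, -0.1155, 0.1242]
tool_rot: [2.406, 2.02, 0.0]
contact_force: [-0.7, -0.6, -0.2]
opening: 0.0257
grip_force: 39.4
t 55.0 tool xyz mm [ 1.3  0.  30.7]  roll -0.000 tilt 0.01 yaw -0.174 q6 -0.22
```

```bash
python3 -m handwheel '[{"tx":1,"ty":0,"tz":3,"roll":0},{"tx":0,"ty":0,"tz":5,"roll":0},{"tx":0,"ty":0,"tz":5,"roll":0},{"tx":0,"ty":0,"tz":4,"roll":0},{"tx":0,"ty":0,"tz":4,"roll":0},{"tx":0,"ty":0,"tz":3,"roll":0},{"tx":0,"ty":0,"tz":3,"roll":0},{"tx":0,"ty":0,"tz":1.5,"roll":0},{"tx":0,"ty":0,"tz":0,"roll":0},{"tx":0,"ty":0,"tz":0,"roll":0}]'
python3 -m handwheel '[{"tx":0,"ty":0,"tz":0.8,"roll":0},{"tx":0,"ty":0,"tz":0,"roll":0},{"tx":0,"ty":0,"tz":0,"roll":0}]'
python3 -m handwheel '[{"tx":0,"ty":0,"tz":0.7,"roll":0},{"tx":0,"ty":0,"tz":0,"roll":0},{"tx":0,"ty":0,"tz":0,"roll":0}]'
python3 -m handwheel '[{"tx":0,"ty":0,"tz":0.5,"roll":0},{"tx":0,"ty":0,"tz":0,"roll":0},{"tx":0,"ty":0,"tz":0,"roll":0}]'
```

```text
t: 55.87
tool_pos: [0.4766, -0.1142, 0.0956]
tool_rot: [-2.406, -2.02, -0.0]
contact_force: [0.5, -0.7, -1.3]
opening: 0.0257
grip_force: 39.4
t: 56.12
tool_pos: [0.4767, -0.1143, 0.095]
tool_rot: [2.406, 2.02, 0.0]
contact_force: [-0.9, -0.2, -0.9]
opening: 0.0256
grip_force: 39.4
t: 56.37
tool_pos: [0.4768, -0.1143, 0.0944]
tool_rot: [2.406, 2.02, 0.0]
contact_force: [-0.3, 0.8, -0.6]
opening: 0.0256
grip_force: 39.5
t: 56.62
tool_pos: [0.4769, -0.1144, 0.0943]
tool_rot: [2.406, 2.02, 0.0]
contact_force: [-1.5, 0.8, 4.4]
opening: 0.0255
grip_force: 39.9
```

Down on the floor of the well. I'll release, rise, move clear to the right and look.

```bash
python3 -m handwheel '[{"tx":0,"ty":0,"tz":-0.5,"roll":0},{"tx":0,"ty":0,"tz":0,"roll":0},{"tx":0,"ty":0,"tz":0,"roll":0},{"tx":0,"ty":0,"tz":-5,"roll":0},{"tx":0,"ty":0,"tz":-10,"roll":0},{"tx":0,"ty":0,"tz":-20,"roll":0},{"tx":0,"ty":0,"tz":-25,"roll":0},{"tx":0,"ty":0,"tz":-25,"roll":0},{"tx":0,"ty":0,"tz":-20,"roll":0},{"tx":0,"ty":0,"tz":-10,"roll":0},{"tx":0,"ty":0,"tz":0,"roll":0}]' 50
python3 -m handwheel '[{"tx":-15,"ty":0,"tz":0,"roll":0},{"tx":-30,"ty":0,"tz":0,"roll":0},{"tx":-30,"ty":0,"tz":0,"roll":0},{"tx":-30,"ty":0,"tz":0,"roll":0},{"tx":-30,"ty":0,"tz":0,"roll":0},{"tx":-30,"ty":0,"tz":0,"roll":0},{"tx":-30,"ty":0,"tz":0,"roll":0},{"tx":-30,"ty":0,"tz":0,"roll":0},{"tx":-15,"ty":0,"tz":0,"roll":0},{"tx":0,"ty":0,"tz":0,"roll":0},{"tx":0,"ty":0,"tz":0,"roll":0},{"tx":0,"ty":0,"tz":0,"roll":0}]'
python3 - <<'E'
from h import *
p,d=optics.get_image('top');hsv=cv2.cvtColor(p,cv2.COLOR_RGB2HSV)
p0=cv2.cvtColor(cv2.imread('pics/top0.png'),cv2.COLOR_BGR2HSV)
for n,(lo,hi) in dict(red=((0,150,120),(6,255,255)),yellow=((24,150,120),(34,255,255)),violet=((130,100,80),(150,255,255))).items():
    r=[]
    for h in (p0,hsv):
        m=cv2.inRange(h,lo,hi);m[:225]=0;m[275:]=0;m[:,:325]=0;m[:,395:]=0
        k=cv2.moments(m,True);r.append(p2w((k['m10']/k['m00'],k['m01']/k['m00']),.118)[0,:2])
    print(n,r[0].round(4),r[1].round(4),"moved mm",((r[1]-r[0])*1000).round(1))
a=cv2.resize(p[140:300,310:480,::-1],None,fx=3.5,fy=3.5);q,_=optics.get_image('scene')
b=cv2.resize(q[150:350,170:400,::-1],None,fx=2.6,fy=2.6)
cv2.imwrite('pics/f.png',b)
E
```

```text
t: 57.53
tool_pos: [0.4783, -0.1149, 0.213]
tool_rot: [2.402, 2.016, 0.005]
contact_force: [-0.5, 0.2, -0.4]
opening: 0.05
grip_force: 0.0
t: 58.53
tool_pos: [0.435, -0.3494, 0.2082]
tool_rot: [-2.404, -2.02, -0.001]
contact_force: [0.6, 0.6, -0.5]
opening: 0.05
grip_force: 0.0
red [ 0.4914 -0.0214] [ 0.4912 -0.0213] moved mm [-0.1  0.1]
yellow [ 0.4838 -0.0665] [ 0.4837 -0.0657] moved mm [-0.1  0.7]
violet [ 0.4762 -0.1114] [ 0.4755 -0.1106] moved mm [-0.7  0.8]
```

View pics/f.png

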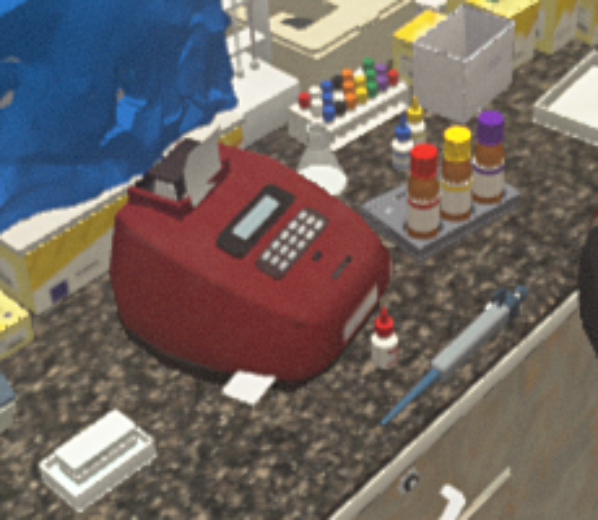

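The bottles stand upright in their own wells at (424,190), (456,172) and (489,157), within about 1 mm of where they started. The slide box lies in its tray at (100,452), and the flask and dropper are untouched. I'm handing the job in.

```bash
python3 -c "
from station import ctrl
print(ctrl.finish_job())"
```

```text
the job is handed in; nothing more can be done
None
```

I handed the job in at about 59 s of the 152 s; the hand-in returned no verdict. The last pictures show the slide box lid up and lengthwise in the foam tray, about 1.5 mm off centre, all three bottles upright in their own wells within about 1 mm of their starting places, and the flask and red dropper bottle still standing in place.

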